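Change over the charging dock and set its timer

TASK

Change over the battery packs for the night: take the charged pack off the charging dock and lay it flat in the plywood tray, and slide every spent pack lying on the table fully home on a free shoe of the dock until its detent holds it. Then turn the dock's timer until the 7 stands in the middle of the window, and leave the other things on the bench where they are.

Things in the scene. Friction and masses are not known exactly. Their poses are not given: they have to be found in the camera images.
- dock: grey bench charging dock, fixed, 160 mm deep (x) x 465 wide (y); origin on the table surface, +x the way packs slide on, z up. Three bays at y = -30, +70, +170 mm, each a deck 28 mm above the table with a T-shaped shoe on it, before a ridge 66 mm high whose face at x = +60 mm stops the pack. From y = -240 to -110 mm: the timer, with a flat smooth cover 50 mm high
- bay1_home (a point): bay 1 (next to the timer): where a pack's origin lies when fully home, on the deck, axes as the dock's. Shoe: stem 29 mm wide, 6 high; flange on it 42 wide, 4 thick, 45 long, with a rounded nose. Two sprung rollers stand 2.5 mm out of the deck beside the stem, 17 mm beyond this point; they ride under the pack's lips and snap into a notch when home. Sliding on or straight off takes about 10 N
- bay2_home (a point): the same point of bay 2 (the middle one)
- bay3_home (a point): the same point of bay 3 (farthest from the timer)
- bay1_entry (a point): 52 mm before bay1_home along the dock's x: a pack with its origin here, flat on the deck and parallel to the dock, stands just clear of the shoe's nose, ready to be slid on
- bay2_entry (a point): the same point of bay 2
- bay3_entry (a point): the same point of bay 3
- timer_drum (a joint): timer drum under the dock's flat cover, turned by the round black knob; rad, growing as the knob turns clockwise seen from above. It carries the numbers 0 to 9 (hours), black on white, 0.6283 rad apart; the number k stands in the middle of the window at 0.6283 k (7 at 4.398). End stops just beyond 0 and 9; stays where it is left (friction 0.06 N m)
- knob_centre (a point): on the vertical axis of the timer's knob, half way up it (67 mm above the table). Knob: round, fluted, diameter 40 mm, from the cover (50 mm above the table) up to 84 mm
- window (a point): middle of the timer's window in the cover, 45 mm from the knob's axis towards the dock's +x; the window is 30 mm by 24 mm and its numbers are read from the robot's side (their tops point away from the knob)
- spent_pack_1: battery pack to be charged, one of up to three alike: black, 90 mm long (x) x 60 wide (y) x 48 high, 320 g, flat on the table. Origin: centre of its underside, z up; +x: its open end, which goes on to the shoe first; at the other end (heel) a grey button (look only) on top. Channel in the underside: 46 mm wide, 12 deep, mouth narrowed to 32 by lips 4.5 thick; open at +x, 50 long, closed at the heel
- spent_pack_2: battery pack to be charged, the same as spent_pack_1 (may be absent); origin and axes as there
- spent_pack_3: battery pack to be charged, the same as spent_pack_1 (may be absent); origin and axes as there
- charged_pack: the charged battery pack, of the same make as the spent ones, fully home on the middle shoe (bay 2) of the dock at the start. Origin: centre of its underside, x towards its open end
- ready_tray: plywood tray for charged packs, fixed, 150 mm (x) x 180 mm (y), 20 mm high, walls and floor 5 mm thick; origin at the centre of its underside
- sanding_block: bystander: cork sanding block 100 x 60 x 35 mm; origin at the centre of its underside
- glue_bottle: bystander: white glue bottle, 48 mm across, 130 mm tall; origin at the centre of its underside
- wax_tin: bystander: round brass-coloured tin, 72 mm across, 45 mm high; origin at the centre of its underside
There are look-alikes about, which are no part of the job. What is shaped like the spent_pack_2 but green or red is not meant.

How it is judged:
By the outcome, as a careful person would: the job done as asked, in the order asked, and still so for the second after the job is handed in, with the robot touching nothing.
Of spent_pack_1, spent_pack_2, spent_pack_3 only 2 to 3 are there at a start; the rules pass over those that are not, and their reading is None.
At some moment in a run one of spent_pack_1, spent_pack_2, spent_pack_3 may be knocked a few centimetres aside while the robot is not near it.
Once in a run the grip may slacken for a moment while it holds something.
It also fails if it takes over 210 s, if anything falls off the work surface, if the arm or the gripper's body presses on something with over 40 N, if the wrist force passes 120 N, or if a joint passes its speed limit or range.

ROBOT

A 6-joint arm with a two-finger parallel gripper is mounted at the origin on the work surface. World frame = base frame: x ahead of the robot, y to its left, z up, the work surface at z = 0. Lengths are in m, angles in rad, forces in N, time in s.
With the tool pointing down it reaches from about 0.35 to 0.975 m from the base axis. Payload 4.9 kg.
Tool frame: the origin (TCP) lies on the centre line of the jaws, within the pads' length; the fingertips stand 11 mm ahead of it and the grasp point (between the pads) lies 8 mm behind it; z points along the fingers, y is the direction in which the jaws open and shut (so a half turn about z gives the same grasp; the last joint's range is limited). The gripper opens to 85 mm and grips with 20 to 120 N. Pads are 22 mm wide; open, the fingers measure 114 mm over their backs; the gripper's body (76 mm by 85 mm) begins 54 mm behind the grasp point. The pads swing forward as they close: fully open they stand 13 mm farther back than shut.
Start: joints at [-1.414, 0.053, 1.613, -0, 1.476, -0.119], TCP at [0.17, -0.601, 0.242] pointing down, gripper open.
Joint ranges: [-3.01, 3.01], [-1.01, 2.22], [0.06, 2.58], [-1.02, 4.17], [0.09, 2.62], [-3.14, 3.14]. Speed limits (rad/s): [2.57, 2.57, 3.14, 3.14, 3.14, 3.14].

INTERFACE

Orientations are given as a rotation vector (axis times angle).
In Python, from station import ctrl gives the robot as it stands.
- The arm moves only by the tool send_rows, never from a script. Its argument "series" is a list of rows, each an object of numbers: "tx", "ty", "tz": the shift along the tool's x, y, z in cm; "wx", "wy", "wz": the turn, a rotation vector about the tool's x, y, z in rad; "jaw": the closure, from 0 (fully open) to 1 (shut). In form: [{"tx": .., "ty": .., "tz": .., "wx": .., "wy": .., "wz": .., "jaw": ..}, ...]. A call has 1 to 5 rows; each row shifts and turns the pose as measured when the row begins, along the tool's axes as they then stand; what a row does not reach is not made up. A row lasts 1/8 s, in which the tool goes at most 62.5 mm and 10.7 degrees, less where a joint would pass 70% of its speed; a pose out of reach is approached as far as the arm can. A call is refused whole if a number of a shift passes 6.25 or a number of a turn 0.188, either way. A call with a gripper value outside its range is refused whole. The fingers move at their own pace and stop on an object; "squeeze" is the grip in N (left out, the last holds). Time passes only in rows, so rows that do not move let the fingers close. It gives the time, the measured TCP pose, the force and the opening at its end, in the units of the state.
- ctrl.get_obs(): the state, without advancing time (a new reading comes with each control period).
- ctrl.get_image(name): name is "scene" or "top" or "wrist"; returns the picture (400x640x3 uint8, red, green, blue); there is no depth.
- ctrl.camera_info(name): a dict with "mtx" (3x3 intrinsics, pixels), "R" (3x3) and "t" (3): a world point X has camera coordinates R X + t. Camera axes: x right, y down, z forward; pixel columns grow to the right and rows downward; lengths in m; the calibration is good to about 2 mm. A picture is of the moment at which its call begins: read the wrist's pose just before it. camera_info takes no time and is no camera call; for the wrist camera it gives the pose at the moment of the call.
- ctrl.finish_job(): hands the job in, once; it reports no verdict.
The state is a dict: "t": time; "q": joint angles; "dq": joint speeds; "effort": joint torques, N m; "tool_pos": TCP position; "tool_rot": TCP orientation; "contact_force": force on the tool from outside, world axes, zero at the start; "wrist_torque": the same for the moment, N m; "opening": finger opening in m.
Only numpy, scipy, OpenCV 4.12 (cv2) and the standard library are available. Lean on these libraries where they do the work, as an engineer would, in place of code of your own. Each camera call takes 0.05 s, during which the arm holds its last target.

## Working session

There is one attempt and no reset: what is moved stays moved. The work goes in short steps, Python scripts to look and compute and a tool call to move; the robot and the scene stay as the last step left them, time stands still between calls to the robot, and variables do not carry over. Pictures are saved under pics/ and viewed, and the job is handed in when it is done.

Besides the shell and the picture viewer there is one more tool, called after "Call:" as name([rows], argument=value, ...), one row to a line, values as JSON. send_rows: Moves the arm, as the interface text tells. Its arguments: {"type":"object","properties":{"series":{"type":"array"},"squeeze":{"type":"number"}},"required":["series"]}

```bash
ls; mkdir -p pics; python3 - <<'E'
from station import ctrl
import cv2,numpy as np
o=ctrl.get_obs(); print(o)
for n in ["scene","top","wrist"]:
    im=ctrl.get_image(n); cv2.imwrite(f"pics/a_{n}.png",im[:,:,::-1]); c=ctrl.camera_info(n); print(n,c)
E
```

```text
pics
{'t': 0.0, 'q': array([-1.41401209e+00,  5.33879915e-02,  1.61428715e+00, -3.21719592e-05,
        1.47601680e+00, -1.19022986e-01]), 'dq': array([ 0.00131957, -0.00106731, -0.00040667, -0.00027261,  0.00110722,
        0.00173736]), 'effort': array([-2.53536375e-03, -3.93679297e+01, -3.70180464e+01, -3.03299221e-04,
        7.01511206e-03, -1.10681256e-05]), 'tool_pos': array([ 0.17008574, -0.60078476,  0.2410478 ]), 'tool_rot': array([-3.10968844e+00, -4.31581441e-01,  1.12475834e-04]), 'contact_force': array([ 0.05856548,  0.29129698, -0.33819002]), 'wrist_torque': array([-0.00190912, -0.00381261,  0.0433113 ]), 'opening': 0.08532618473649592}
scene {'mtx': array([[478.06687738,   0.        , 315.47466198],
       [  0.        , 478.06687738, 205.18284561],
       [  0.        ,   0.        ,   1.        ]]), 'R': array([[-0.87354423,  0.48672271,  0.00463464],
       [ 0.34410197,  0.62425447, -0.70135596],
       [-0.34425907, -0.61107067, -0.71279614]]), 't': array([ 0.46918968, -0.08601532,  1.72896142])}
top {'mtx': array([[519.59496918,   0.        , 320.99952613],
       [  0.        , 519.59496918, 200.86959694],
       [  0.        ,   0.        ,   1.        ]]), 'R': array([[ 0.05149788, -0.99865579, -0.00588102],
       [-0.97857837, -0.04928541, -0.19988825],
       [ 0.19932971,  0.01604886, -0.97980105]]), 't': array([-0.06683021,  0.49868893,  1.66380883])}
wrist {'mtx': array([[292.19668381,   0.        , 313.47811868],
       [  0.        , 292.19668381, 207.40050259],
       [  0.        ,   0.        ,   1.        ]]), 'R': array([[ 0.27205763, -0.96228045, -0.00098842],
       [-0.91542322, -0.25912641,  0.3079835 ],
       [-0.29662262, -0.08288444, -0.95139119]]), 't': array([-0.62565102, -0.03966057,  0.38044568])}
```

View pics/a_scene.png

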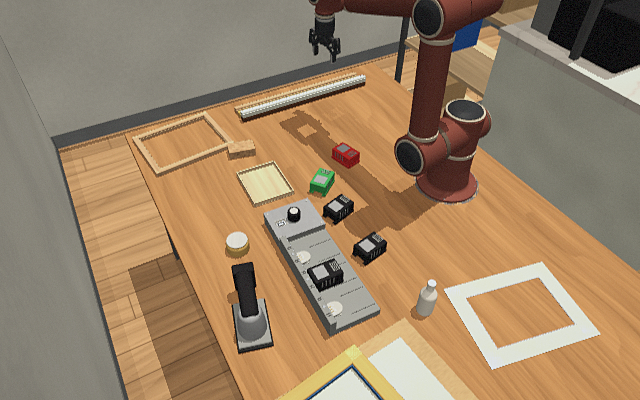

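View pics/a_top.png

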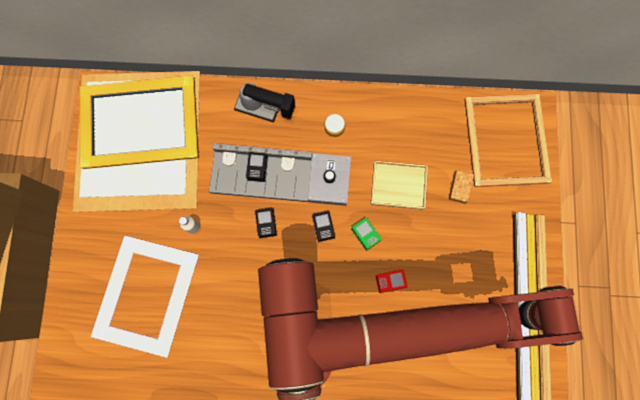

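View pics/a_wrist.png

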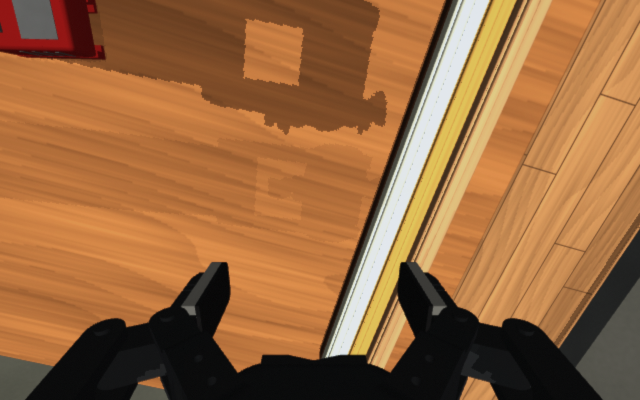

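```bash
cat > h.py <<'E'
import numpy as np,cv2
from station import ctrl
from scipy.spatial.transform import Rotation as Ro
def ray(c,u,v,z):
    K,R,t=c["mtx"],c["R"],c["t"]
    d=R.T@np.linalg.inv(K)@np.array([u,v,1.]); o=-R.T@t
    return o+d*(z-o[2])/d[2]
def proj(c,X):
    p=c["mtx"]@(c["R"]@np.asarray(X,float)+c["t"]); return p[:2]/p[2]
def tri(c1,p1,c2,p2):
    P=[c["mtx"]@np.c_[c["R"],c["t"]] for c in (c1,c2)]
    X=cv2.triangulatePoints(P[0],P[1],np.float64(p1).reshape(2,1),np.float64(p2).reshape(2,1)); return (X[:3]/X[3]).ravel()
def pic(n,f,crop=None,s=1):
    c=ctrl.camera_info(n); im=ctrl.get_image(n)[:,:,::-1].copy()
    cv2.imwrite("pics/raw_"+f,im)
    o=im
    if crop: x0,y0,x1,y1=crop;o=im[y0:y1,x0:x1]
    o=cv2.resize(o,None,fx=s,fy=s,interpolation=cv2.INTER_CUBIC); cv2.imwrite("pics/"+f,o); return im,c
def st():
    o=ctrl.get_obs(); R=Ro.from_rotvec(o["tool_rot"]).as_matrix()
    print("t",round(o["t"],2),"pos",o["tool_pos"].round(4),"X",R[:,0].round(3),"Z",R[:,2].round(3),"F",o["contact_force"].round(1),"T",o["wrist_torque"].round(2),"op",round(o["opening"],4),"q",o["q"].round(2)); return o,R
def go(target,yaw=None):
    """print needed move in tool axes (cm) to world target, and rotation to have tool down with X axis at yaw"""
    o,R=st(); d=R.T@(np.asarray(target)-o["tool_pos"])*100
    print("shift cm",d.round(2))
    if yaw is not None:
        Rt=np.array([[np.cos(yaw),np.sin(yaw),0],[np.sin(yaw),-np.cos(yaw),0],[0,0,-1]])
        w=Ro.from_matrix(R.T@Rt).as_rotvec(); print("turn",w.round(3))
E
python3 - <<'E'
import cv2
im=cv2.imread("pics/a_top.png"); cv2.imwrite("pics/b1.png",cv2.resize(im[130:260,200:400],None,fx=4,fy=4,interpolation=cv2.INTER_CUBIC))
im=cv2.imread("pics/a_scene.png"); cv2.imwrite("pics/b2.png",cv2.resize(im[190:340,220:420],None,fx=4,fy=4,interpolation=cv2.INTER_CUBIC))
E
```

```text
(no output)
```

View pics/b1.png

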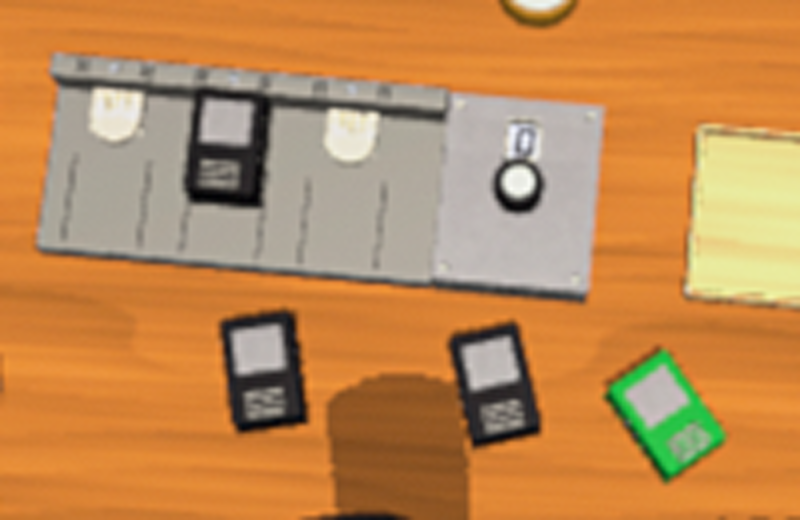

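View pics/b2.png

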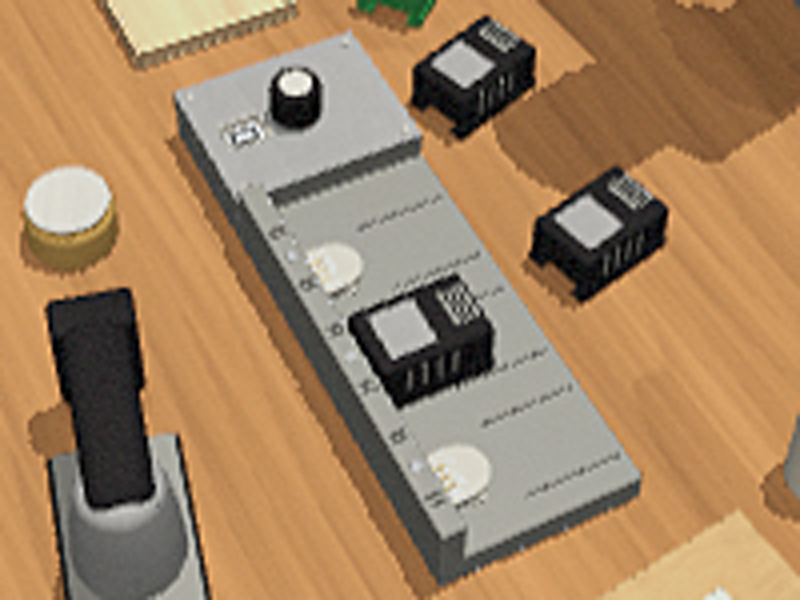

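```bash
python3 - <<'E'
from h import *
c=ctrl.camera_info("top"); s=ctrl.camera_info("scene")
f=lambda u,v,z:ray(c,200+u/4,130+v/4,z)
g=lambda u,v,z:ray(s,220+u/4,190+v/4,z)
P={"cover TR":(605,107,.05),"cover BR":(585,290,.05),"ridge TL":(52,55,.066),"ridge R":(447,92,.066),"deck FL":(38,250,.028),"deck FR":(432,285,.028),"knob":(520,182,.084)}
D={k:f(*v) for k,v in P.items()}
for k,v in D.items(): print(k,v.round(4))
S={"cover TR":(177,92,.05),"cover BR":(350,33,.05),"deckFL":(640,480,.028),"knob":(297,83,.084)}
for k,v in S.items(): print("scene",k,g(*v).round(4))
x=D["cover TR"]-D["cover BR"]; print("yaw x",np.degrees(np.arctan2(x[1],x[0])),np.linalg.norm(x[:2]))
y=D["ridge TL"]-D["ridge R"]; print("yaw y",np.degrees(np.arctan2(y[1],y[0]))-90,np.linalg.norm(y[:2]))
y=D["deck FL"]-D["deck FR"]; print("yaw y",np.degrees(np.arctan2(y[1],y[0]))-90,np.linalg.norm(y[:2]))
for n,q,z in [("charged",[(195,90),(268,92),(262,207),(187,200)],.076),("spA",[(222,323),(293,310),(306,420),(240,432)],.048),("spB",[(450,338),(517,322),(540,430),(475,447)],.048)]:
    A=np.array([f(*p,z) for p in q]); print(n,A.mean(0).round(4)); 
    x=A[0]+A[1]-A[2]-A[3]; print(" yaw",np.degrees(np.arctan2(x[1],x[0])).round(1),"len",np.linalg.norm(x)/2,"w",np.linalg.norm(A[0]-A[1]),np.linalg.norm(A[2]-A[3]))
for n,p in {"TL":(375,163),"TR":(428,167),"BR":(425,208),"BL":(372,205)}.items(): print("tray",n,ray(c,*p,.02).round(3))
for n,p,z in [("tin",(334,124),.045),("bottle",(186,218),.13),("greencap",(367,233),.048)]: print(n,ray(c,*p,z).round(3))
E
```

```text
cover TR [ 0.6575 -0.135   0.05  ]
cover BR [ 0.5002 -0.1248  0.05  ]
ridge TL [0.6749 0.3294 0.066 ]
ridge R [ 0.6592 -0.0025  0.066 ]
deck FL [0.5158 0.3344 0.028 ]
deck FR [0.5025 0.0023 0.028 ]
knob [ 0.5804 -0.0669  0.084 ]
scene cover TR [ 0.656  -0.1272  0.05  ]
scene cover BR [ 0.5013 -0.1194  0.05  ]
scene deckFL [0.5247 0.3432 0.028 ]
scene knob [ 0.5807 -0.0599  0.084 ]
yaw x -3.7128537351253073 0.1576384541895333
yaw y -2.7109932141141684 0.3322692003558216
yaw y -2.292387607388278 0.3323115388707451
charged [0.6002 0.1747 0.076 ]
 yaw 0.9 len 0.09590112250540489 w 0.06057560562764328 0.0619107366453143
spA [0.4198 0.1339 0.048 ]
 yaw 12.1 len 0.09195124368375364 w 0.059273763391755024 0.05449949341731081
spB [ 0.4186 -0.055   0.048 ]
 yaw 15.2 len 0.091770987680673 w 0.056655983367361655 0.05467816236588962
tray TL [ 0.648 -0.218  0.02 ]
tray TR [ 0.643 -0.398  0.02 ]
tray BR [ 0.501 -0.39   0.02 ]
tray BL [ 0.502 -0.212  0.02 ]
tin [ 0.772 -0.072  0.045]
bottle [0.409 0.376 0.13 ]
greencap [ 0.403 -0.197  0.048]
```

```bash
python3 - <<'E'
from h import *
o,R=st()
c=ctrl.camera_info("wrist"); C=-c["R"].T@c["t"]
print("cam in tool",R.T@(C-o["tool_pos"]),"\n",c["R"]@R)
go([0.57,0.17,0.26],np.radians(-2.7))
go([0.57,0.17,0.26],np.radians(177.3))
E
```

```text
t 0.15 pos [ 0.1701 -0.6009  0.2413] X [0.962 0.272 0.   ] Z [-0.     0.002 -1.   ] F [ 0.6 -0.2 -0.1] T [ 0.02 -0.    0.  ] op 0.0854 q [-1.41  0.05  1.61  0.    1.48 -0.12]
cam in tool [ 0.07923039  0.00129702 -0.13221444] 
 [[-2.72088665e-04  9.99999772e-01 -6.17565657e-04]
 [-9.51325595e-01 -4.49170904e-04 -3.08187297e-01]
 [-3.08187504e-01  5.03651746e-04  9.51325501e-01]]
t 0.15 pos [ 0.1701 -0.6009  0.2413] X [0.962 0.272 0.   ] Z [-0.     0.002 -1.   ] F [ 0.6 -0.2 -0.1] T [ 0.02 -0.    0.  ] op 0.0854 q [-1.41  0.05  1.61  0.    1.48 -0.12]
shift cm [ 59.47 -63.29  -1.75]
turn [-0.002  0.     0.323]
t 0.15 pos [ 0.1701 -0.6009  0.2413] X [0.962 0.272 0.   ] Z [-0.     0.002 -1.   ] F [ 0.6 -0.2 -0.1] T [ 0.02 -0.    0.  ] op 0.0854 q [-1.41  0.05  1.61  0.    1.48 -0.12]
shift cm [ 59.47 -63.29  -1.75]
turn [-0.000e+00 -2.000e-03 -2.819e+00]
```

Call:
send_rows([
  {"tx":4.2,"ty":-4.5,"tz":-0.1},
  {"tx":4.2,"ty":-4.5,"tz":-0.1},
  {"tx":4.2,"ty":-4.5,"tz":-0.1},
  {"tx":4.2,"ty":-4.5,"tz":-0.1},
  {"tx":4.2,"ty":-4.5,"tz":-0.1},
])

```text
invalid input at $.series[0]: expected keys tx, ty, tz, wx, wy, wz, jaw
```

Call:
send_rows([
  {"tx":4.2,"ty":-4.5,"tz":-0.1},
  {"tx":4.2,"ty":-4.5,"tz":-0.1},
  {"tx":4.2,"ty":-4.5,"tz":-0.1},
  {"tx":4.2,"ty":-4.5,"tz":-0.1},
  {"tx":4.2,"ty":-4.5,"tz":-0.1},
])

```text
invalid input at $.series[0]: expected keys tx, ty, tz, wx, wy, wz, jaw
```

```bash
python3 - <<'E'
from h import *
go([0.57,0.17,0.26],np.radians(-2.7))
E
```

```text
t 0.15 pos [ 0.1701 -0.6009  0.2413] X [0.962 0.272 0.   ] Z [-0.     0.002 -1.   ] F [ 0.6 -0.2 -0.1] T [ 0.02 -0.    0.  ] op 0.0854 q [-1.41  0.05  1.61  0.    1.48 -0.12]
shift cm [ 59.47 -63.29  -1.75]
turn [-0.002  0.     0.323]
```

Call:
send_rows([
  {"tx":4.2,"ty":-4.5,"tz":-0.1,"wx":0,"wy":0,"wz":0,"jaw":0},
  {"tx":4.2,"ty":-4.5,"tz":-0.1,"wx":0,"wy":0,"wz":0,"jaw":0},
  {"tx":4.2,"ty":-4.5,"tz":-0.1,"wx":0,"wy":0,"wz":0,"jaw":0},
  {"tx":4.2,"ty":-4.5,"tz":-0.1,"wx":0,"wy":0,"wz":0,"jaw":0},
  {"tx":4.2,"ty":-4.5,"tz":-0.1,"wx":0,"wy":0,"wz":0,"jaw":0},
])

```text
t: 0.78
tool_pos: [0.3117, -0.3238, 0.2441]
tool_rot: [-3.107, -0.419, -0.001]
contact_force: [1.0, 0.4, 0.8]
opening: 0.0853
```

Call:
send_rows([
  {"tx":4.2,"ty":-4.5,"tz":-0.1,"wx":0,"wy":0,"wz":0,"jaw":0},
  {"tx":4.2,"ty":-4.5,"tz":-0.1,"wx":0,"wy":0,"wz":0,"jaw":0},
  {"tx":4.2,"ty":-4.5,"tz":-0.1,"wx":0,"wy":0,"wz":0,"jaw":0},
  {"tx":4.2,"ty":-4.5,"tz":-0.1,"wx":0,"wy":0,"wz":0,"jaw":0},
  {"tx":4.2,"ty":-4.5,"tz":-0.1,"wx":0,"wy":0,"wz":0,"jaw":0},
])

```text
t: 1.4
tool_pos: [0.4548, -0.0459, 0.2503]
tool_rot: [-3.11, -0.417, -0.005]
contact_force: [1.1, -1.0, 0.2]
opening: 0.0856
```

```bash
python3 - <<'E'
from h import *
go([0.57,0.17,0.26],np.radians(-2.7))
E
```

```text
t 1.4 pos [ 0.4548 -0.0459  0.2503] X [0.965 0.263 0.004] Z [ 0.003  0.005 -1.   ] F [ 1.1 -1.   0.2] T [ 0.01 -0.03  0.03] op 0.0856 q [-0.27 -0.37  1.98  0.01  1.54  1.04]
shift cm [ 16.8  -17.8   -0.84]
turn [-0.004 -0.003  0.313]
```

Call:
send_rows([
  {"tx":4.2,"ty":-4.3,"tz":-0.2,"wx":0,"wy":0,"wz":0.08,"jaw":0},
  {"tx":4.0,"ty":-4.7,"tz":-0.2,"wx":0,"wy":0,"wz":0.08,"jaw":0},
  {"tx":3.7,"ty":-4.9,"tz":-0.2,"wx":0,"wy":0,"wz":0.08,"jaw":0},
  {"tx":2.5,"ty":-4.5,"tz":-0.2,"wx":0,"wy":0,"wz":0.08,"jaw":0},
  {"tx":0.5,"ty":-2.0,"tz":0,"wx":0,"wy":0,"wz":0.03,"jaw":0},
])

```text
t: 2.02
tool_pos: [0.5783, 0.187, 0.2583]
tool_rot: [-3.135, 0.142, -0.004]
contact_force: [-0.3, -0.1, -0.6]
opening: 0.0853
```

```bash
python3 - <<'E'
from h import *
go([0.57,0.17,0.26],np.radians(-2.7))
pic("wrist","c1.png"); pic("top","c1t.png")
E
```

```text
t 2.02 pos [0.5783 0.187  0.2583] X [ 0.996 -0.09   0.002] Z [ 0.002  0.003 -1.   ] F [-0.3 -0.1 -0.6] T [-0.03 -0.01  0.02] op 0.0853 q [0.19 0.   1.64 0.   1.5  1.85]
shift cm [-0.67  1.77 -0.17]
turn [-0.004 -0.002 -0.043]
```

View pics/c1.png

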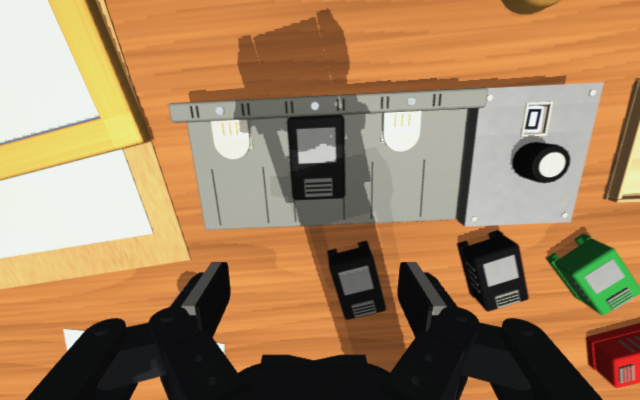

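View pics/c1t.png

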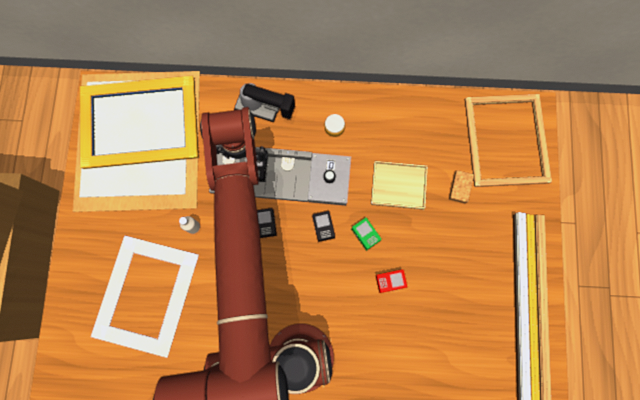

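```bash
python3 - <<'E'
import cv2
im=cv2.imread("pics/raw_c1.png")
cv2.imwrite("pics/c2.png",cv2.resize(im[75:325,165:395],None,fx=3.2,fy=2.4*1,interpolation=cv2.INTER_CUBIC) if 0 else cv2.resize(im[75:240,165:410],None,fx=3.2,fy=3.2,interpolation=cv2.INTER_CUBIC))
cv2.imwrite("pics/c3.png",cv2.resize(im[75:320,440:620],None,fx=2.4,fy=2.4,interpolation=cv2.INTER_CUBIC))
E
```

```text
(no output)
```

View pics/c2.png

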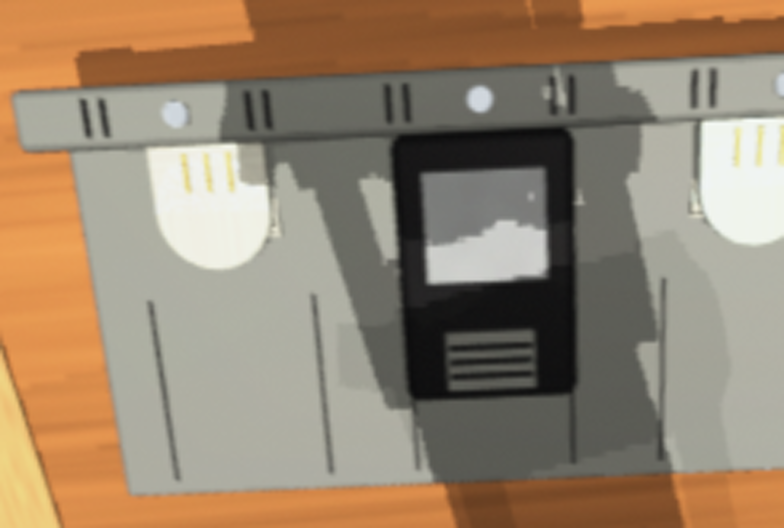

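View pics/c3.png

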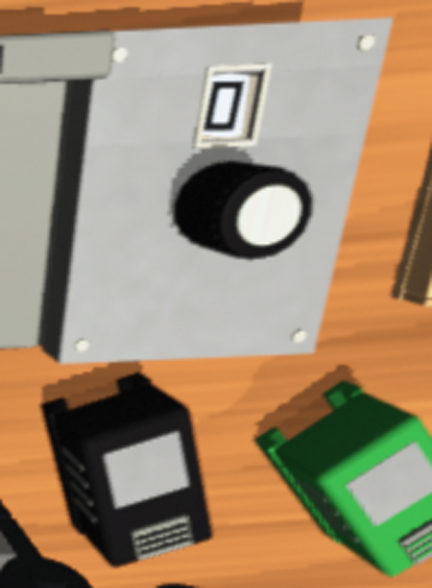

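```bash
python3 - <<'E'
from h import *
c=ctrl.camera_info("wrist")
f=lambda u,v,z:ray(c,165+u/3.2,75+v/3.2,z)[:2]
g=lambda u,v,z:ray(c,440+u/2.4,75+v/2.4,z)[:2]
yw=lambda a,b:np.degrees(np.arctan2(*(b-a)[::-1])).round(2)
A=[f(*p,.076) for p in [(395,134),(572,126),(576,394),(411,402)]]
print("pack",np.mean(A,0).round(4),yw(A[3],A[0]),yw(A[2],A[1]),yw(A[1],A[0])-90,"L",np.linalg.norm(A[0]-A[3]),"W",np.linalg.norm(A[0]-A[1]),np.linalg.norm(A[2]-A[3]))
d3,d2=f(176,114,.066),f(480,98,.066); d1=ray(c,412,101,.066)[:2]
print("dots",d3,d2,d1,yw(d1,d3)-90,np.linalg.norm(d3-d2),np.linalg.norm(d2-d1))
a,b=f(130,494,.028),f(784,468,.028); print("front",a,b,yw(b,a)-90)
for n,p in {"TR":(393,18),"BR":(313,354),"BL":(62,362)}.items(): print(n,g(*p,.05).round(4))
print("yaw cover",yw(g(313,354,.05),g(393,18,.05)), yw(g(313,354,.05),g(62,362,.05))-90)
print("knob top",g(269,213,.084), "window",g(232,106,.046))
B=[g(*p,.048) for p in [(88,448),(184,408),(212,536),(112,566)]]
print("spB",np.mean(B,0),yw(B[3],B[0]),yw(B[2],B[1]),np.linalg.norm(B[0]-B[3]),np.linalg.norm(B[0]-B[1]))
E
```

```text
pack [0.6096 0.1785] -3.01 -2.37 -2.6200000000000045 L 0.0898373676604556 W 0.056819648780109214 0.05782181628754202
dots [0.66823742 0.27686135] [0.6643035  0.17661173] [0.65986154 0.07546636] -2.3799999999999955 0.10032678370233283 0.10124285385841422
front [0.52248447 0.33573036] [0.51024616 0.06398861] -2.5799999999999983
TR [ 0.6605 -0.134 ]
BR [ 0.5001 -0.1272]
BL [0.5069 0.0016]
yaw cover -2.42 -3.049999999999997
knob top [ 0.58448465 -0.06583725] window [ 0.62826864 -0.07076928]
spB [ 0.4238073  -0.05299582] 14.34 17.3 0.08071155521268118 0.052802718647873524
```

```bash
python3 - <<'E'
from h import *
go([0.608,0.179,0.13],np.radians(-2.55))
E
```

```text
t 2.12 pos [0.5777 0.1865 0.2581] X [ 0.996 -0.088  0.001] Z [ 0.002  0.004 -1.   ] F [ 0.2 -0.5 -0.5] T [-0.11 -0.04 -0.03] op 0.0851 q [ 0.19 -0.    1.64  0.    1.5   1.85]
shift cm [ 3.07  0.53 12.81]
turn [-0.004 -0.002 -0.044]
```

Call:
send_rows([
  {"tx":1.5,"ty":0.3,"tz":4.3,"wx":-0.002,"wy":-0.002,"wz":-0.02,"jaw":0},
  {"tx":1.5,"ty":0.2,"tz":4.3,"wx":-0.002,"wy":0,"wz":-0.02,"jaw":0},
  {"tx":0.1,"ty":0,"tz":4.3,"wx":0,"wy":0,"wz":0,"jaw":0},
  {"tx":0,"ty":0,"tz":0,"wx":0,"wy":0,"wz":0,"jaw":0},
])

```text
t: 2.62
tool_pos: [0.6088, 0.1763, 0.1269]
tool_rot: [3.139, -0.073, 0.001]
contact_force: [-0.9, -0.8, 0.2]
opening: 0.0853
```

```bash
python3 - <<'E'
from h import *
go([0.608,0.179,0.05],np.radians(-2.55))
pic("wrist","d1.png")
E
```

```text
t 2.62 pos [0.6088 0.1763 0.1269] X [ 0.999 -0.047  0.001] Z [ 0.001 -0.002 -1.   ] F [-0.9 -0.8  0.2] T [ 0.01 -0.03  0.04] op 0.0853 q [ 0.17  0.17  1.69 -0.    1.29  1.78]
shift cm [-0.09 -0.28  7.69]
turn [ 0.002 -0.001 -0.002]
```

View pics/d1.png

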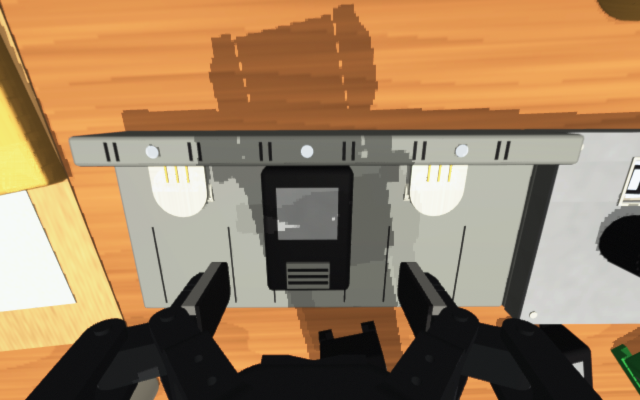

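```bash
python3 - <<'E'
from h import *
c=ctrl.camera_info("wrist")
for p in [(152,152),(307,151),(462,151)]: print(ray(c,*p,.066).round(4))
A=[ray(c,*p,.076)[:2] for p in [(264,168),(351,168),(349,289),(268,289)]]
print(np.mean(A,0),np.linalg.norm(A[0]-A[1]),np.linalg.norm(A[0]-A[3]))
E
```

```text
[0.6709 0.2802 0.066 ]
[0.6667 0.1771 0.066 ]
[0.6618 0.0739 0.066 ]
[0.61228027 0.17908024] 0.05595265664771529 0.0895576207059919
```

Call:
send_rows([
  {"tx":0,"ty":-0.28,"tz":2.5,"wx":0.002,"wy":0,"wz":0,"jaw":0},
  {"tx":0,"ty":0,"tz":2.5,"wx":0,"wy":0,"wz":0,"jaw":0},
  {"tx":0,"ty":0,"tz":2.4,"wx":0,"wy":0,"wz":0,"jaw":0},
  {"tx":0,"ty":0,"tz":0.2,"wx":0,"wy":0,"wz":0,"jaw":0},
])

```text
t: 3.18
tool_pos: [0.6193, 0.1793, 0.0667]
tool_rot: [-3.136, 0.074, -0.041]
contact_force: [-0.4, 0.2, -0.1]
opening: 0.0854
```

```bash
python3 - <<'E'
from h import *
go([0.608,0.179,0.05],np.radians(-2.55))
E
```

```text
t 3.17 pos [0.6193 0.1793 0.0667] X [ 0.999 -0.047  0.026] Z [ 0.026  0.004 -1.   ] F [-0.4  0.2 -0.1] T [-0.03 -0.02  0.  ] op 0.0854 q [ 0.17  0.24  1.71 -0.    1.16  1.78]
shift cm [-1.17  0.09  1.64]
turn [-0.005 -0.026 -0.003]
```

Call:
send_rows([
  {"tx":-0.6,"ty":0,"tz":0,"wx":0,"wy":-0.013,"wz":0,"jaw":0},
  {"tx":-0.6,"ty":0,"tz":0,"wx":0,"wy":-0.013,"wz":0,"jaw":0},
  {"tx":0,"ty":0,"tz":0,"wx":0,"wy":0,"wz":0,"jaw":0},
])

```text
t: 3.55
tool_pos: [0.61, 0.1803, 0.0731]
tool_rot: [-3.134, 0.074, -0.012]
contact_force: [-0.1, 0.0, 0.3]
opening: 0.0854
```

```bash
python3 - <<'E'
from h import *
go([0.608,0.179,0.05],np.radians(-2.55))
E
```

```text
t 3.55 pos [0.61   0.1803 0.0731] X [ 0.999 -0.047  0.007] Z [ 0.008  0.007 -1.   ] F [-0.1  0.   0.3] T [ 0.04 -0.01  0.02] op 0.0854 q [0.17 0.23 1.72 0.01 1.19 1.78]
shift cm [-0.21  0.15  2.31]
turn [-0.007 -0.007 -0.003]
```

Call:
send_rows([
  {"tx":-0.1,"ty":0.1,"tz":1.0,"wx":-0.005,"wy":-0.007,"wz":0,"jaw":0},
  {"tx":0,"ty":0,"tz":1.0,"wx":0,"wy":0,"wz":0,"jaw":0},
  {"tx":0,"ty":0,"tz":0,"wx":0,"wy":0,"wz":0,"jaw":0},
  {"tx":0,"ty":0,"tz":0,"wx":0,"wy":0,"wz":0,"jaw":0},
])

```text
t: 4.05
tool_pos: [0.6088, 0.1794, 0.0516]
tool_rot: [-3.139, 0.074, 0.001]
contact_force: [0.3, -0.4, -0.6]
opening: 0.0856
```

```bash
python3 - <<'E'
from h import *
o,R=st();print(o["effort"].round(1),o["dq"].round(3))
go([0.608,0.179,0.05],np.radians(-2.55))
pic("wrist","d2.png")
pic("scene","d3.png",(220,150,420,300),4)
E
```

```text
t 4.05 pos [0.6088 0.1794 0.0516] X [ 0.999 -0.047 -0.   ] Z [-0.     0.002 -1.   ] F [ 0.3 -0.4 -0.6] T [0.04 0.04 0.02] op 0.0856 q [0.17 0.26 1.72 0.   1.16 1.79]
[  0.  -43.3 -32.    0.    0.    0. ] [ 0.     0.008  0.006  0.001 -0.     0.001]
t 4.05 pos [0.6088 0.1794 0.0516] X [ 0.999 -0.047 -0.   ] Z [-0.     0.002 -1.   ] F [ 0.3 -0.4 -0.6] T [0.04 0.04 0.02] op 0.0856 q [0.17 0.26 1.72 0.   1.16 1.79]
shift cm [-0.08  0.04  0.16]
turn [-0.002  0.    -0.002]
```

View pics/d2.png

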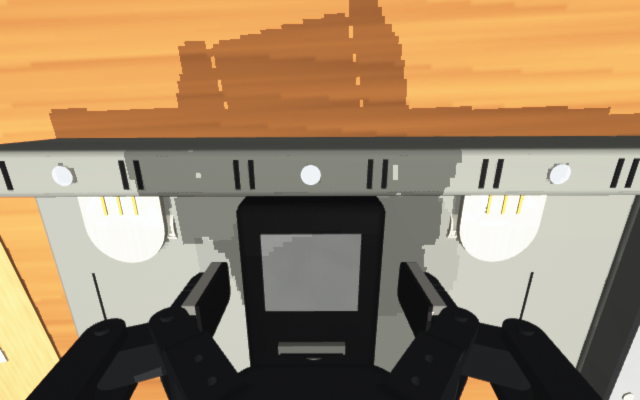

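View pics/d3.png

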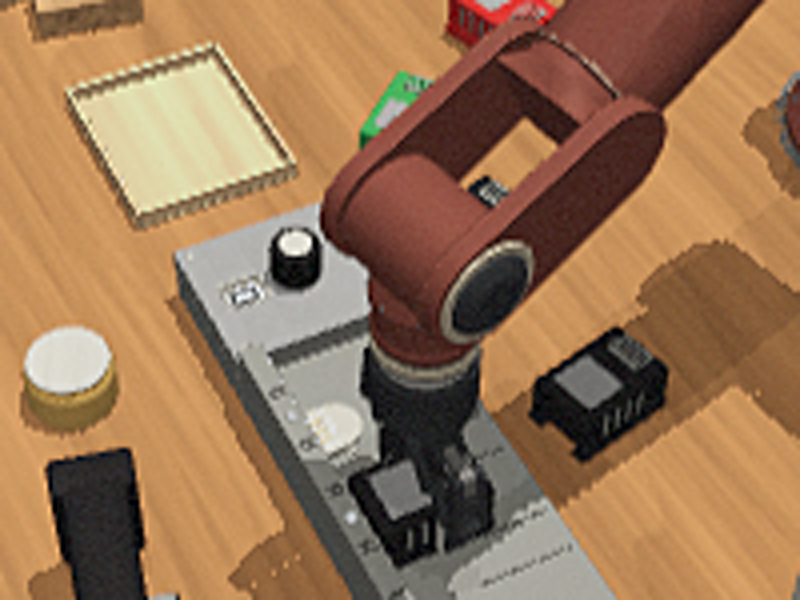

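Call:
send_rows([
  {"tx":0,"ty":0,"tz":0,"wx":0,"wy":0,"wz":0,"jaw":1},
  {"tx":0,"ty":0,"tz":0,"wx":0,"wy":0,"wz":0,"jaw":1},
  {"tx":0,"ty":0,"tz":0,"wx":0,"wy":0,"wz":0,"jaw":1},
  {"tx":0,"ty":0,"tz":0,"wx":0,"wy":0,"wz":0,"jaw":1},
  {"tx":0,"ty":0,"tz":0,"wx":0,"wy":0,"wz":0,"jaw":1},
], squeeze=60)

```text
t: 4.78
tool_pos: [0.609, 0.1795, 0.0524]
tool_rot: [-3.139, 0.073, -0.001]
contact_force: [-0.4, 0.7, 0.1]
opening: 0.0592
```

```bash
python3 - <<'E'
from h import *
st()
pic("wrist","d4.png")
E
```

```text
t 4.78 pos [0.609  0.1795 0.0524] X [ 0.999 -0.047  0.   ] Z [ 0.     0.002 -1.   ] F [-0.4  0.7  0.1] T [0.05 0.01 0.01] op 0.0592 q [0.17 0.26 1.72 0.   1.16 1.79]
```

View pics/d4.png

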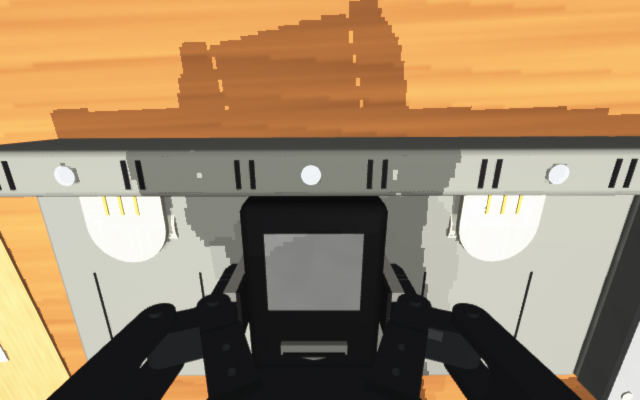

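Call:
send_rows([
  {"tx":-1.0,"ty":0,"tz":0,"wx":0,"wy":0,"wz":0,"jaw":1},
  {"tx":-1.2,"ty":0,"tz":0,"wx":0,"wy":0,"wz":0,"jaw":1},
  {"tx":-1.2,"ty":0,"tz":0,"wx":0,"wy":0,"wz":0,"jaw":1},
  {"tx":-1.2,"ty":0,"tz":0,"wx":0,"wy":0,"wz":0,"jaw":1},
  {"tx":0,"ty":0,"tz":0,"wx":0,"wy":0,"wz":0,"jaw":1},
])

```text
t: 5.45
tool_pos: [0.5602, 0.1816, 0.0524]
tool_rot: [-3.139, 0.074, -0.004]
contact_force: [0.6, 0.3, 0.8]
opening: 0.0593
```

```bash
python3 - <<'E'
from h import *
st()
E
```

```text
t 5.45 pos [0.5602 0.1816 0.0524] X [ 0.999 -0.047  0.002] Z [ 0.003  0.002 -1.   ] F [0.6 0.3 0.8] T [ 0.07  0.06 -0.01] op 0.0593 q [0.19 0.16 1.84 0.   1.14 1.8 ]
```

Call:
send_rows([
  {"tx":-1.5,"ty":0,"tz":0,"wx":0,"wy":0,"wz":0,"jaw":1},
  {"tx":0,"ty":0,"tz":-2.0,"wx":0,"wy":0,"wz":0,"jaw":1},
  {"tx":0,"ty":0,"tz":-5.0,"wx":0,"wy":0,"wz":0,"jaw":1},
  {"tx":0,"ty":0,"tz":-5.0,"wx":0,"wy":0,"wz":0,"jaw":1},
  {"tx":0,"ty":0,"tz":-1.5,"wx":0,"wy":0,"wz":0,"jaw":1},
])

```text
t: 6.08
tool_pos: [0.5407, 0.1818, 0.19]
tool_rot: [-3.14, 0.073, 0.009]
contact_force: [-0.1, -0.8, -3.9]
opening: 0.0592
```

Call:
send_rows([
  {"tx":0,"ty":3.0,"tz":0,"wx":0,"wy":0,"wz":0,"jaw":1},
  {"tx":0.2,"ty":5.5,"tz":0,"wx":0,"wy":0,"wz":0,"jaw":1},
  {"tx":0.2,"ty":5.5,"tz":0,"wx":0,"wy":0,"wz":0,"jaw":1},
  {"tx":0.3,"ty":5.5,"tz":0,"wx":0,"wy":0,"wz":0,"jaw":1},
  {"tx":0.3,"ty":5.5,"tz":0,"wx":0,"wy":0,"wz":0,"jaw":1},
])

```text
t: 6.7
tool_pos: [0.5376, -0.0712, 0.1873]
tool_rot: [-3.139, 0.06, 0.013]
contact_force: [1.1, -0.5, -2.1]
opening: 0.0592
```

```bash
python3 - <<'E'
from h import *
go([0.574,-0.305,0.17],np.radians(-2.55))
E
```

```text
t 6.7 pos [ 0.5376 -0.0712  0.1873] X [ 0.999 -0.038 -0.008] Z [-0.008  0.002 -1.   ] F [ 1.1 -0.5 -2.1] T [-0.06 -0.06  0.03] op 0.0592 q [-0.27 -0.1   1.86  0.    1.39  1.34]
shift cm [ 4.55 23.22  1.64]
turn [-0.002  0.008  0.006]
```

Call:
send_rows([
  {"tx":1.0,"ty":5.8,"tz":0.1,"wx":0,"wy":0.004,"wz":0,"jaw":1},
  {"tx":1.0,"ty":5.8,"tz":0.2,"wx":0,"wy":0.004,"wz":0,"jaw":1},
  {"tx":1.0,"ty":5.8,"tz":0.2,"wx":0,"wy":0,"wz":0,"jaw":1},
  {"tx":1.0,"ty":4.5,"tz":0.5,"wx":0,"wy":0,"wz":0,"jaw":1},
  {"tx":0,"ty":0,"tz":0,"wx":0,"wy":0,"wz":0,"jaw":1},
])

```text
t: 7.32
tool_pos: [0.5647, -0.3009, 0.1686]
tool_rot: [-3.133, 0.069, 0.014]
contact_force: [-0.5, 0.4, -3.9]
opening: 0.0593
```

```bash
python3 - <<'E'
from h import *
go([0.574,-0.305,0.035],np.radians(-2.55))
pic("wrist","e1.png");
E
```

```text
t 7.33 pos [ 0.5647 -0.3009  0.1686] X [ 0.999 -0.044 -0.009] Z [-0.009  0.008 -1.   ] F [-0.5  0.4 -3.9] T [0.04 0.01 0.05] op 0.0593 q [-0.61  0.15  1.64  0.    1.37  1.01]
shift cm [ 1.07  0.47 13.35]
turn [-0.007  0.009  0.   ]
```

View pics/e1.png

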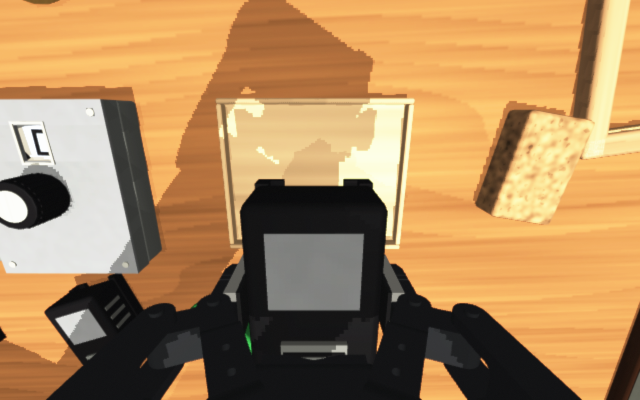

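```bash
python3 - <<'E'
from h import *
c=ctrl.camera_info("wrist")
A=[ray(c,*p,.02)[:2] for p in [(218,100),(413,100),(398,247),(231,247)]]; print(np.round(A,3),np.mean(A,0))
E
```

```text
[[ 0.657 -0.217]
 [ 0.65  -0.392]
 [ 0.504 -0.386]
 [ 0.511 -0.209]] [ 0.58065783 -0.30129554]
```

Call:
send_rows([
  {"tx":0.6,"ty":0.2,"tz":3.5,"wx":-0.003,"wy":0.005,"wz":0,"jaw":1},
  {"tx":0.5,"ty":0.2,"tz":3.5,"wx":-0.003,"wy":0.004,"wz":0,"jaw":1},
  {"tx":0,"ty":0,"tz":2.5,"wx":0,"wy":0,"wz":0,"jaw":1},
  {"tx":0,"ty":0,"tz":1.5,"wx":0,"wy":0,"wz":0,"jaw":1},
  {"tx":0,"ty":0,"tz":0,"wx":0,"wy":0,"wz":0,"jaw":1},
])

```text
t: 8.0
tool_pos: [0.5743, -0.2966, 0.0539]
tool_rot: [-3.135, 0.059, 0.005]
contact_force: [0.3, 0.3, -2.7]
opening: 0.0593
```

```bash
python3 - <<'E'
from h import *
go([0.574,-0.305,0.0295],np.radians(-2.55))
E
```

```text
t 8.0 pos [ 0.5743 -0.2966  0.0539] X [ 0.999 -0.038 -0.004] Z [-0.003  0.006 -1.   ] F [ 0.3  0.3 -2.7] T [ 0.09 -0.05  0.04] op 0.0593 q [-0.59  0.28  1.69  0.    1.18  1.01]
shift cm [0.01 0.86 2.44]
turn [-0.006  0.004  0.007]
```

Call:
send_rows([
  {"tx":0.1,"ty":0.6,"tz":1.0,"wx":-0.006,"wy":0.004,"wz":0,"jaw":1},
  {"tx":0,"ty":0,"tz":0.8,"wx":0,"wy":0,"wz":0,"jaw":1},
  {"tx":0,"ty":0,"tz":0.3,"wx":0,"wy":0,"wz":0,"jaw":1},
  {"tx":0,"ty":0,"tz":0.2,"wx":0,"wy":0,"wz":0,"jaw":1},
  {"tx":0,"ty":0,"tz":0,"wx":0,"wy":0,"wz":0,"jaw":1},
])

```text
t: 8.62
tool_pos: [0.5773, -0.3041, 0.0332]
tool_rot: [3.138, -0.059, 0.009]
contact_force: [0.4, -0.1, -2.7]
opening: 0.0588
```

```bash
python3 - <<'E'
from h import *
go([0.574,-0.303,0.0295],np.radians(-2.55))
E
```

```text
t 8.62 pos [ 0.5773 -0.3041  0.0332] X [ 0.999 -0.038  0.006] Z [ 0.006 -0.004 -1.   ] F [ 0.4 -0.1 -2.7] T [ 0.04  0.   -0.01] op 0.0588 q [-0.6   0.32  1.69  0.    1.13  1.01]
shift cm [-0.33 -0.1   0.37]
turn [ 0.003 -0.006  0.007]
```

Call:
send_rows([
  {"tx":0,"ty":0,"tz":0.3,"wx":0.003,"wy":-0.005,"wz":0,"jaw":1},
  {"tx":0,"ty":0,"tz":0.2,"wx":0,"wy":0,"wz":0,"jaw":1},
  {"tx":0,"ty":0,"tz":0,"wx":0,"wy":0,"wz":0,"jaw":1},
])

```text
t: 9.0
tool_pos: [0.5779, -0.3045, 0.0295]
tool_rot: [3.14, -0.059, 0.002]
contact_force: [-0.7, -0.3, -4.0]
opening: 0.0596
```

```bash
python3 - <<'E'
from h import *
go([0.574,-0.303,0.0295],np.radians(-2.55))
E
```

```text
t 9.0 pos [ 0.5779 -0.3045  0.0295] X [ 0.999 -0.038  0.002] Z [ 0.002 -0.001 -1.   ] F [-0.7 -0.3 -4. ] T [-0.03 -0.02 -0.04] op 0.0596 q [-0.6   0.32  1.68  0.    1.13  1.01]
shift cm [-0.4  -0.14 -0.  ]
turn [ 0.001 -0.002  0.007]
```

Call:
send_rows([
  {"tx":0,"ty":0,"tz":0.15,"wx":0,"wy":0,"wz":0,"jaw":1},
  {"tx":0,"ty":0,"tz":0.1,"wx":0,"wy":0,"wz":0,"jaw":1},
  {"tx":0,"ty":0,"tz":0.0,"wx":0,"wy":0,"wz":0,"jaw":1},
])

```text
t: 9.38
tool_pos: [0.5783, -0.3048, 0.0295]
tool_rot: [3.14, -0.059, 0.002]
contact_force: [-0.4, -0.4, -1.6]
opening: 0.0591
```

```bash
python3 - <<'E'
from h import *
st()
pic("scene","e2.png",(220,130,380,250),5)
E
```

```text
t 9.38 pos [ 0.5783 -0.3048  0.0295] X [ 0.999 -0.037  0.001] Z [ 0.001 -0.001 -1.   ] F [-0.4 -0.4 -1.6] T [ 0.11  0.13 -0.02] op 0.0591 q [-0.6   0.33  1.68  0.    1.13  1.01]
```

View pics/e2.png

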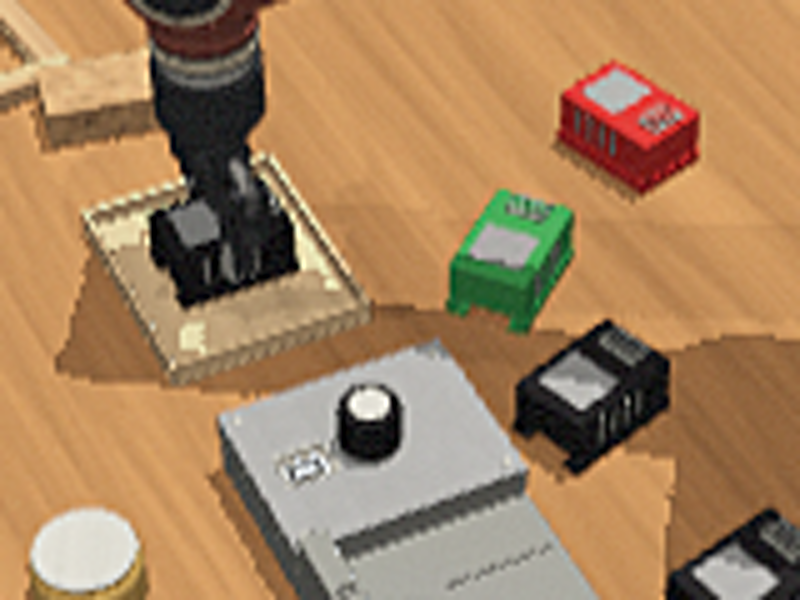

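Call:
send_rows([
  {"tx":0,"ty":0,"tz":0.1,"wx":0,"wy":0,"wz":0,"jaw":1},
  {"tx":0,"ty":0,"tz":0,"wx":0,"wy":0,"wz":0,"jaw":0},
  {"tx":0,"ty":0,"tz":0,"wx":0,"wy":0,"wz":0,"jaw":0},
  {"tx":0,"ty":0,"tz":0,"wx":0,"wy":0,"wz":0,"jaw":0},
  {"tx":0,"ty":0,"tz":0,"wx":0,"wy":0,"wz":0,"jaw":0},
])

```text
t: 10.05
tool_pos: [0.5794, -0.3055, 0.0293]
tool_rot: [3.139, -0.059, 0.006]
contact_force: [0.1, 0.9, 0.3]
opening: 0.0854
```

Call:
send_rows([
  {"tx":0,"ty":0,"tz":-2,"wx":0,"wy":0,"wz":0,"jaw":0},
  {"tx":0,"ty":0,"tz":-4,"wx":0,"wy":0,"wz":0,"jaw":0},
  {"tx":0,"ty":0,"tz":-5,"wx":0,"wy":0,"wz":0,"jaw":0},
  {"tx":-1,"ty":-3,"tz":-5,"wx":0,"wy":0,"wz":0,"jaw":0},
  {"tx":-2,"ty":-5,"tz":-2,"wx":0,"wy":0,"wz":0,"jaw":0},
])

```text
t: 10.68
tool_pos: [0.5517, -0.2248, 0.2188]
tool_rot: [3.138, -0.065, 0.009]
contact_force: [-0.1, 0.6, 0.5]
opening: 0.0851
```

```bash
python3 - <<'E'
from h import *
pic("wrist","f1.png");go([0.40,-0.05,0.22],np.radians(13))
pic("top","f2.png",(190,120,450,300),3)
E
```

```text
t 10.72 pos [ 0.5507 -0.2191  0.2206] X [ 0.999 -0.037  0.006] Z [ 0.006  0.001 -1.   ] F [3.7 3.1 1.6] T [ 0.12 -0.13  0.06] op 0.0858 q [-0.51 -0.01  1.72  0.    1.43  1.1 ]
shift cm [-1.569e+01 -1.634e+01 -1.000e-02]
turn [-0.    -0.006 -0.264]
```

View pics/f1.png

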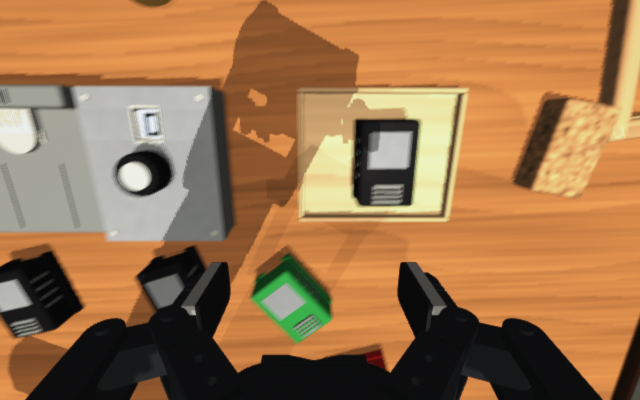

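View pics/f2.png

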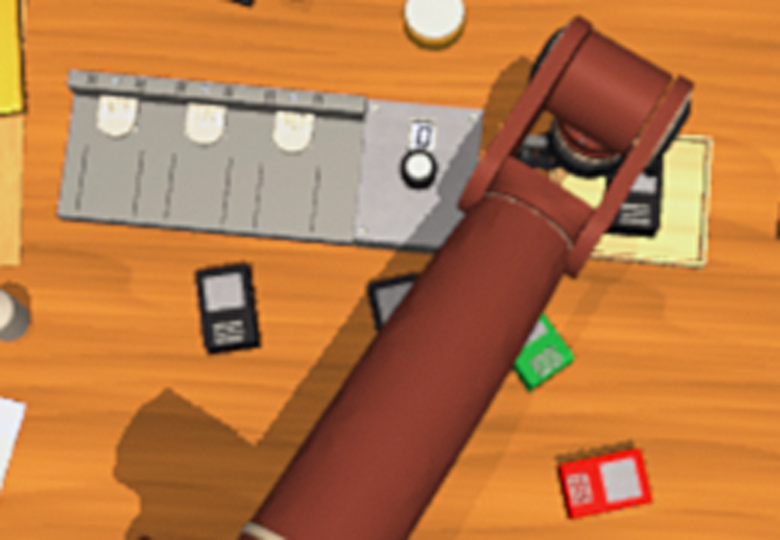

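Call:
send_rows([
  {"tx":-4,"ty":-4,"tz":0,"wx":0,"wy":0,"wz":-0.09,"jaw":0},
  {"tx":-4,"ty":-4.4,"tz":0,"wx":0,"wy":0,"wz":-0.09,"jaw":0},
  {"tx":-3.5,"ty":-5,"tz":0,"wx":0,"wy":0,"wz":-0.08,"jaw":0},
  {"tx":-1.5,"ty":-4.5,"tz":0,"wx":0,"wy":0,"wz":0,"jaw":0},
  {"tx":0,"ty":0,"tz":0,"wx":0,"wy":0,"wz":0,"jaw":0},
])

```text
t: 11.4
tool_pos: [0.4001, -0.0508, 0.2201]
tool_rot: [3.115, 0.362, 0.016]
contact_force: [0.3, -0.2, 0.3]
opening: 0.0855
```

```bash
python3 - <<'E'
from h import *
go([0.40,-0.05,0.22],np.radians(13)); pic("wrist","g1.png")
E
```

```text
t 11.4 pos [ 0.4001 -0.0508  0.2201] X [0.973 0.229 0.009] Z [ 0.01  -0.004 -1.   ] F [ 0.3 -0.2  0.3] T [-0.01 -0.04 -0.02] op 0.0855 q [-0.31 -0.52  2.13 -0.    1.52  1.03]
shift cm [ 0.01 -0.08  0.01]
turn [ 0.006 -0.009  0.005]
```

View pics/g1.png

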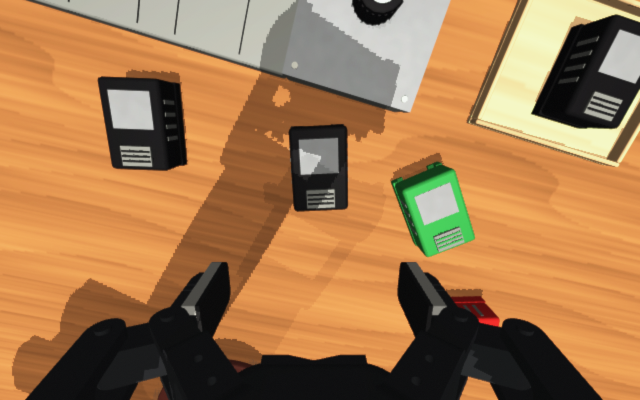

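```bash
python3 - <<'E'
from h import *
c=ctrl.camera_info("wrist")
yw=lambda a,b:np.degrees(np.arctan2(*(b-a)[::-1])).round(2)
for n,q in {"B":[(290,126),(346,124),(348,209),(293,211)],"A":[(98,79),(154,78),(167,168),(111,168)]}.items():
    A=[ray(c,*p,.048)[:2] for p in q]
    print(n,np.mean(A,0).round(4),yw(A[3],A[0]),yw(A[2],A[1]),yw(A[1],A[0])-90,np.linalg.norm(A[0]-A[3]),np.linalg.norm(A[0]-A[1]))
go([.4315,-.0545,.1],np.radians(14.5))
E
```

```text
B [ 0.4264 -0.0547] 13.9 16.49 15.14 0.09003266345252903 0.056388725210485845
A [0.4273 0.1377] 9.65 12.82 14.170000000000002 0.0858702213878016 0.053592972829807406
t 11.45 pos [ 0.4008 -0.0517  0.2204] X [0.974 0.228 0.009] Z [ 0.011 -0.004 -1.   ] F [-0.3 -0.3 -0.4] T [ 0.   -0.02 -0.03] op 0.0855 q [-0.31 -0.52  2.13 -0.    1.52  1.03]
shift cm [ 2.82  0.89 12.07]
turn [ 0.007 -0.009 -0.023]
```

Call:
send_rows([
  {"tx":1.2,"ty":0.5,"tz":4.5,"wx":0.004,"wy":-0.005,"wz":-0.015,"jaw":0},
  {"tx":1.1,"ty":0.4,"tz":4.5,"wx":0.003,"wy":-0.004,"wz":-0.015,"jaw":0},
  {"tx":0,"ty":0,"tz":4.0,"wx":0,"wy":0,"wz":0,"jaw":0},
  {"tx":0,"ty":0,"tz":0,"wx":0,"wy":0,"wz":0,"jaw":0},
])

```text
t: 11.95
tool_pos: [0.4317, -0.0605, 0.0914]
tool_rot: [3.111, 0.403, 0.011]
contact_force: [-1.1, 0.4, 0.2]
opening: 0.0851
```

```bash
python3 - <<'E'
from h import *
go([0.425,-0.0545,0.025],np.radians(15)); pic("wrist","g2.png")
E
```

```text
t 11.95 pos [ 0.4317 -0.0605  0.0914] X [0.967 0.255 0.006] Z [ 0.007 -0.004 -1.   ] F [-1.1  0.4  0.2] T [0.02 0.04 0.05] op 0.0851 q [-0.31 -0.28  2.18 -0.    1.23  1.  ]
shift cm [-0.54 -0.79  6.64]
turn [ 0.006 -0.006 -0.004]
```

View pics/g2.png

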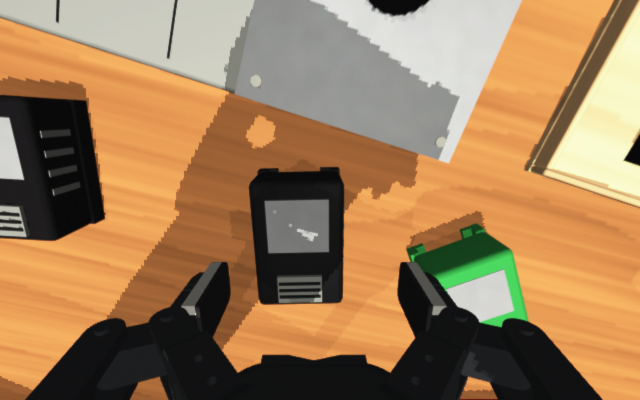

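```bash
python3 - <<'E'
from h import *
c=ctrl.camera_info("wrist")
A=[ray(c,*p,.048)[:2] for p in [(249,178),(344,177),(342,302),(258,303)]]
yw=lambda a,b:np.degrees(np.arctan2(*(b-a)[::-1])).round(2)
print(np.mean(A,0).round(4),yw(A[3],A[0]),yw(A[2],A[1]),np.linalg.norm(A[0]-A[3]),np.linalg.norm(A[0]-A[1]),np.linalg.norm(A[3]-A[2]))
E
```

```text
[ 0.4277 -0.054 ] 15.02 15.61 0.09055700006951958 0.05901040820855377 0.059950210527516985
```

Call:
send_rows([
  {"tx":-0.2,"ty":-0.7,"tz":2.0,"wx":0.003,"wy":-0.004,"wz":-0.005,"jaw":0},
  {"tx":-0.1,"ty":0,"tz":2.0,"wx":0.003,"wy":-0.002,"wz":0,"jaw":0},
  {"tx":0,"ty":0,"tz":1.5,"wx":0,"wy":0,"wz":0,"jaw":0},
  {"tx":0,"ty":0,"tz":0.8,"wx":0,"wy":0,"wz":0,"jaw":0},
  {"tx":0,"ty":0,"tz":0,"wx":0,"wy":0,"wz":0,"jaw":0},
])

```text
t: 12.62
tool_pos: [0.4342, -0.0568, 0.0337]
tool_rot: [3.108, 0.409, 0.023]
contact_force: [0.6, -0.1, -0.0]
opening: 0.0857
```

```bash
python3 - <<'E'
from h import *
go([0.4275,-0.054,0.0255],np.radians(15.3))
E
```

```text
t 12.62 pos [ 0.4342 -0.0568  0.0337] X [0.966 0.259 0.014] Z [ 0.015 -0.005 -1.   ] F [ 0.6 -0.1 -0. ] T [0.02 0.01 0.04] op 0.0857 q [-0.3  -0.18  2.21  0.    1.1   1.01]
shift cm [-0.58 -0.45  0.81]
turn [ 0.008 -0.013 -0.005]
```

Call:
send_rows([
  {"tx":-0.4,"ty":-0.3,"tz":0.3,"wx":0.006,"wy":-0.01,"wz":-0.005,"jaw":0},
  {"tx":-0.1,"ty":-0.1,"tz":0.2,"wx":0,"wy":0,"wz":0,"jaw":0},
  {"tx":0,"ty":0,"tz":0,"wx":0,"wy":0,"wz":0,"jaw":0},
  {"tx":0,"ty":0,"tz":0,"wx":0,"wy":0,"wz":0,"jaw":0},
])

```text
t: 13.12
tool_pos: [0.4292, -0.0544, 0.0299]
tool_rot: [3.111, 0.419, 0.009]
contact_force: [0.0, -0.1, 0.2]
opening: 0.0852
```

```bash
python3 - <<'E'
from h import *
go([0.4275,-0.054,0.0255],np.radians(15.3))
E
```

```text
t 13.12 pos [ 0.4292 -0.0544  0.0299] X [0.964 0.264 0.005] Z [ 0.006 -0.002 -1.   ] F [ 0.  -0.1  0.2] T [-0.06 -0.01  0.01] op 0.0852 q [-0.3  -0.18  2.22 -0.    1.1   1.01]
shift cm [-0.16 -0.08  0.44]
turn [ 0.004 -0.005  0.   ]
```

Call:
send_rows([
  {"tx":-0.1,"ty":-0.1,"tz":0.3,"wx":0.003,"wy":-0.005,"wz":0,"jaw":0},
  {"tx":0,"ty":0,"tz":0.1,"wx":0,"wy":0,"wz":0,"jaw":0},
  {"tx":0,"ty":0,"tz":0,"wx":0,"wy":0,"wz":0,"jaw":0},
])

```text
t: 13.5
tool_pos: [0.4281, -0.0537, 0.0258]
tool_rot: [3.113, 0.419, 0.001]
contact_force: [0.2, -0.9, 0.0]
opening: 0.0854
```

Call:
send_rows([
  {"tx":0,"ty":0,"tz":0,"wx":0,"wy":0,"wz":0,"jaw":1},
  {"tx":0,"ty":0,"tz":0,"wx":0,"wy":0,"wz":0,"jaw":1},
  {"tx":0,"ty":0,"tz":0,"wx":0,"wy":0,"wz":0,"jaw":1},
  {"tx":0,"ty":0,"tz":0,"wx":0,"wy":0,"wz":0,"jaw":1},
  {"tx":0,"ty":0,"tz":0,"wx":0,"wy":0,"wz":0,"jaw":1},
])

```text
t: 14.12
tool_pos: [0.4285, -0.0537, 0.0261]
tool_rot: [3.113, 0.419, 0.002]
contact_force: [-0.2, 0.1, 0.5]
opening: 0.0593
```

```bash
python3 - <<'E'
from h import *
st();pic("wrist","g3.png")
E
```

```text
t 14.12 pos [ 0.4285 -0.0537  0.0261] X [0.964 0.264 0.001] Z [ 0.001 -0.    -1.   ] F [-0.2  0.1  0.5] T [ 0.04 -0.01 -0.  ] op 0.0593 q [-0.3  -0.17  2.22 -0.    1.1   1.01]
```

View pics/g3.png

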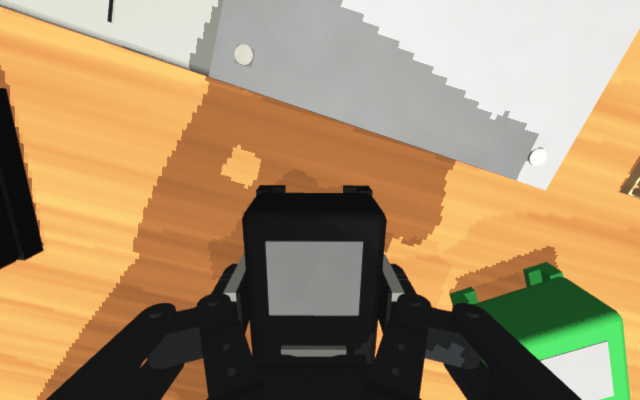

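Call:
send_rows([
  {"tx":0,"ty":0,"tz":-2,"wx":0,"wy":0,"wz":0,"jaw":1},
  {"tx":0,"ty":0,"tz":-4,"wx":0,"wy":0,"wz":0,"jaw":1},
  {"tx":0,"ty":0,"tz":-3,"wx":0,"wy":0,"wz":0.1,"jaw":1},
  {"tx":2,"ty":-3,"tz":0,"wx":0,"wy":0,"wz":0.1,"jaw":1},
  {"tx":2,"ty":-4,"tz":0,"wx":0,"wy":0,"wz":0.1,"jaw":1},
])

```text
t: 14.8
tool_pos: [0.4575, 0.0208, 0.1147]
tool_rot: [-3.14, 0.075, 0.01]
contact_force: [1.4, -0.0, -2.3]
opening: 0.059
```

```bash
python3 - <<'E'
from h import *
go([0.5505,0.0821,0.09],np.radians(-2.55))
E
```

```text
t 14.8 pos [0.4575 0.0208 0.1147] X [ 0.999 -0.048 -0.006] Z [-0.006  0.001 -1.   ] F [ 1.4 -0.  -2.3] T [-0.02 -0.01  0.03] op 0.059 q [-0.12 -0.24  2.11  0.    1.28  1.5 ]
shift cm [ 9.01 -6.57  2.42]
turn [-0.001  0.006 -0.003]
```

Call:
send_rows([
  {"tx":3,"ty":-2,"tz":0,"wx":0,"wy":0,"wz":0,"jaw":1},
  {"tx":3,"ty":-2.5,"tz":0,"wx":0,"wy":0.003,"wz":0,"jaw":1},
  {"tx":2,"ty":-1.5,"tz":0.5,"wx":0,"wy":0.003,"wz":0,"jaw":1},
  {"tx":0.5,"ty":-0.2,"tz":0.5,"wx":0,"wy":0,"wz":0,"jaw":1},
  {"tx":0,"ty":0,"tz":0,"wx":0,"wy":0,"wz":0,"jaw":1},
])

```text
t: 15.42
tool_pos: [0.5445, 0.0828, 0.0993]
tool_rot: [3.14, -0.069, -0.013]
contact_force: [0.3, -0.3, -3.4]
opening: 0.0592
```

```bash
python3 - <<'E'
from h import *
go([0.5505,0.0821,0.06],np.radians(-2.55)); pic("wrist","g4.png")
E
```

```text
t 15.43 pos [0.5445 0.0828 0.0993] X [ 0.999 -0.044 -0.008] Z [-0.008 -0.    -1.   ] F [ 0.3 -0.3 -3.4] T [ 0.04  0.04 -0.06] op 0.0592 q [ 0.02  0.02  1.9  -0.    1.23  1.63]
shift cm [0.63 0.04 3.93]
turn [0.001 0.008 0.001]
```

View pics/g4.png

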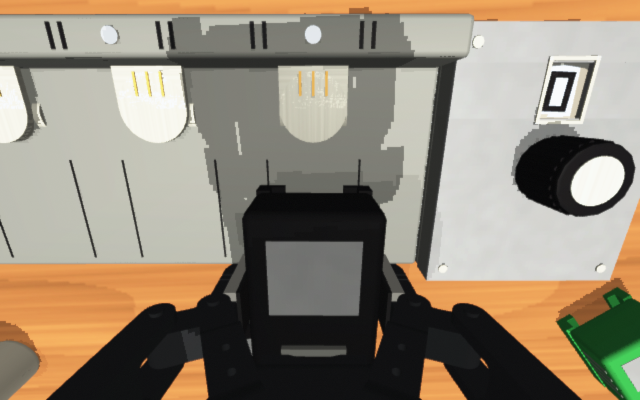

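Call:
send_rows([
  {"tx":0,"ty":0,"tz":1.5,"wx":0,"wy":0.005,"wz":0,"jaw":1},
  {"tx":0,"ty":0,"tz":1.3,"wx":0,"wy":0.003,"wz":0,"jaw":1},
  {"tx":0,"ty":0,"tz":1.0,"wx":0,"wy":0,"wz":0,"jaw":1},
  {"tx":0,"ty":0,"tz":0,"wx":0,"wy":0,"wz":0,"jaw":1},
])

```text
t: 15.98
tool_pos: [0.5419, 0.0812, 0.058]
tool_rot: [3.14, -0.073, -0.002]
contact_force: [-0.2, 1.7, -2.3]
opening: 0.0593
```

```bash
python3 - <<'E'
from h import *
go([0.548,0.0821,0.0545],np.radians(-2.55))
E
```

```text
t 15.97 pos [0.5419 0.0812 0.058 ] X [ 0.999 -0.046 -0.002] Z [-0.002 -0.001 -1.   ] F [-0.2  1.7 -2.3] T [-0.   -0.06  0.02] op 0.0593 q [ 0.01  0.06  1.93 -0.    1.15  1.63]
shift cm [ 0.6  -0.12  0.35]
turn [ 0.001  0.002 -0.002]
```

Call:
send_rows([
  {"tx":0.3,"ty":-0.1,"tz":0.3,"wx":0,"wy":0,"wz":0,"jaw":1},
  {"tx":0,"ty":0,"tz":0.2,"wx":0,"wy":0,"wz":0,"jaw":1},
  {"tx":0,"ty":0,"tz":0,"wx":0,"wy":0,"wz":0,"jaw":1},
])

```text
t: 16.35
tool_pos: [0.5464, 0.0821, 0.0546]
tool_rot: [3.14, -0.072, 0.0]
contact_force: [-0.8, 0.7, -2.9]
opening: 0.0594
```

```bash
python3 - <<'E'
from h import *
go([0.548,0.0821,0.0545],np.radians(-2.55))
E
```

```text
t 16.35 pos [0.5464 0.0821 0.0546] X [ 0.999 -0.046  0.   ] Z [ 0.    -0.001 -1.   ] F [-0.8  0.7 -2.9] T [ 0.02 -0.06  0.  ] op 0.0594 q [ 0.02  0.08  1.92 -0.    1.14  1.63]
shift cm [ 0.16 -0.    0.01]
turn [ 0.001 -0.    -0.002]
```

Call:
send_rows([
  {"tx":0,"ty":0,"tz":0.15,"wx":0,"wy":0,"wz":0,"jaw":1},
  {"tx":0,"ty":0,"tz":0.1,"wx":0,"wy":0,"wz":0,"jaw":1},
  {"tx":0,"ty":0,"tz":0,"wx":0,"wy":0,"wz":0,"jaw":1},
])

```text
t: 16.73
tool_pos: [0.5473, 0.0822, 0.0542]
tool_rot: [3.14, -0.072, 0.002]
contact_force: [-0.6, -0.3, -2.0]
opening: 0.0589
```

```bash
python3 - <<'E'
from h import *
st()
E
```

```text
t 16.73 pos [0.5473 0.0822 0.0542] X [ 0.999 -0.046  0.002] Z [ 0.002 -0.001 -1.   ] F [-0.6 -0.3 -2. ] T [-0.01  0.03  0.04] op 0.0589 q [ 0.02  0.08  1.92 -0.    1.14  1.63]
```

Call:
send_rows([
  {"tx":0.6,"ty":0,"tz":0,"wx":0,"wy":0,"wz":0,"jaw":1},
  {"tx":0.8,"ty":0,"tz":0,"wx":0,"wy":0,"wz":0,"jaw":1},
  {"tx":0.8,"ty":0,"tz":0,"wx":0,"wy":0,"wz":0,"jaw":1},
])

```text
t: 17.1
tool_pos: [0.5703, 0.0814, 0.0542]
tool_rot: [3.14, -0.072, 0.002]
contact_force: [-2.7, -0.7, 1.8]
opening: 0.059
```

```bash
python3 - <<'E'
from h import *
go([0.607,.0795,.0542],np.radians(-2.55))
E
```

```text
t 17.1 pos [0.5703 0.0814 0.0542] X [ 0.999 -0.046  0.002] Z [ 0.001 -0.001 -1.   ] F [-2.7 -0.7  1.8] T [0.13 0.43 0.07] op 0.059 q [ 0.01  0.13  1.87 -0.    1.15  1.63]
shift cm [3.67 0.02 0.  ]
turn [ 0.001 -0.002 -0.001]
```

Engaging smoothly, low lateral force.

Call:
send_rows([
  {"tx":0.8,"ty":0,"tz":0,"wx":0,"wy":0,"wz":0,"jaw":1},
  {"tx":0.8,"ty":0,"tz":0,"wx":0,"wy":0,"wz":0,"jaw":1},
  {"tx":0.8,"ty":0,"tz":0,"wx":0,"wy":0,"wz":0,"jaw":1},
  {"tx":0.8,"ty":0,"tz":0,"wx":0,"wy":0,"wz":0,"jaw":1},
])

```text
t: 17.6
tool_pos: [0.6065, 0.0797, 0.0554]
tool_rot: [3.14, -0.072, 0.008]
contact_force: [0.6, 0.2, -3.1]
opening: 0.0591
```

```bash
python3 - <<'E'
from h import *
go([0.607,.0795,.0542],np.radians(-2.55))
E
```

```text
t 17.6 pos [0.6065 0.0797 0.0554] X [ 0.999 -0.046  0.005] Z [ 0.005 -0.001 -1.   ] F [ 0.6  0.2 -3.1] T [-0.04 -0.02 -0.02] op 0.0591 q [ 0.01  0.2   1.78 -0.    1.15  1.63]
shift cm [0.05 0.01 0.12]
turn [ 0.001 -0.005 -0.001]
```

Call:
send_rows([
  {"tx":0.2,"ty":0,"tz":0.1,"wx":0,"wy":-0.004,"wz":0,"jaw":1},
  {"tx":0.2,"ty":0,"tz":0,"wx":0,"wy":0,"wz":0,"jaw":1},
  {"tx":0.2,"ty":0,"tz":0,"wx":0,"wy":0,"wz":0,"jaw":1},
])

```text
t: 17.98
tool_pos: [0.6087, 0.0794, 0.0544]
tool_rot: [3.14, -0.07, -0.021]
contact_force: [-11.7, -0.5, 9.8]
opening: 0.0589
```

```bash
python3 - <<'E'
from h import *
st();pic("wrist","g5.png")
E
```

```text
t 17.98 pos [0.6087 0.0794 0.0544] X [ 0.999 -0.044 -0.013] Z [-0.014 -0.001 -1.   ] F [-11.7  -0.5   9.8] T [0.14 1.24 0.21] op 0.0589 q [ 0.01  0.22  1.76 -0.    1.17  1.62]
```

View pics/g5.png

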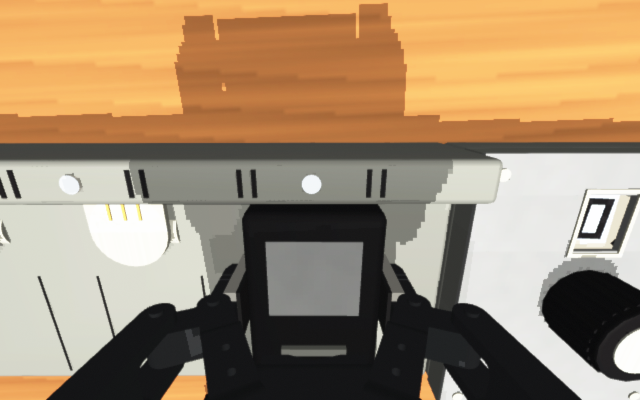

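Call:
send_rows([
  {"tx":0.4,"ty":0,"tz":0,"wx":0,"wy":0.01,"wz":0,"jaw":1},
  {"tx":0.4,"ty":0,"tz":0,"wx":0,"wy":0,"wz":0,"jaw":1},
])

```text
t: 18.27
tool_pos: [0.6087, 0.0793, 0.0543]
tool_rot: [3.138, -0.067, -0.042]
contact_force: [-18.7, -0.6, 15.5]
opening: 0.0591
```

```bash
python3 - <<'E'
from h import *
st()
E
```

```text
t 18.27 pos [0.6087 0.0793 0.0543] X [ 0.999 -0.043 -0.027] Z [-0.027 -0.002 -1.   ] F [-18.7  -0.6  15.5] T [0.12 2.16 0.06] op 0.0591 q [ 0.01  0.23  1.76 -0.    1.19  1.62]
```

Call:
send_rows([
  {"tx":0,"ty":0,"tz":0,"wx":0,"wy":0.0,"wz":0,"jaw":0},
  {"tx":0,"ty":0,"tz":0,"wx":0,"wy":0,"wz":0,"jaw":0},
  {"tx":0,"ty":0,"tz":0,"wx":0,"wy":0,"wz":0,"jaw":0},
  {"tx":0,"ty":0,"tz":0,"wx":0,"wy":0,"wz":0,"jaw":0},
])

```text
t: 18.77
tool_pos: [0.6086, 0.0792, 0.0535]
tool_rot: [3.138, -0.067, -0.043]
contact_force: [-0.1, -0.6, -0.4]
opening: 0.0857
```

Call:
send_rows([
  {"tx":0,"ty":0,"tz":-1,"wx":0,"wy":0.01,"wz":0,"jaw":0},
  {"tx":0,"ty":0,"tz":-3,"wx":0,"wy":0.01,"wz":0,"jaw":0},
  {"tx":0,"ty":0,"tz":-4,"wx":0,"wy":0,"wz":0,"jaw":0},
  {"tx":-1.5,"ty":0,"tz":-5,"wx":0,"wy":0,"wz":0,"jaw":0},
  {"tx":-3,"ty":0,"tz":-4,"wx":0,"wy":0,"wz":0,"jaw":0},
])

```text
t: 19.4
tool_pos: [0.5636, 0.0813, 0.2268]
tool_rot: [3.138, -0.068, -0.017]
contact_force: [-0.4, 0.1, 0.2]
opening: 0.0854
```

```bash
python3 - <<'E'
from h import *
pic("wrist","h1.png");go([0.405,0.125,0.21],np.radians(11))
E
```

```text
t 19.45 pos [0.5633 0.0819 0.2334] X [ 0.999 -0.042 -0.004] Z [-0.004 -0.003 -1.   ] F [2.7 2.  3.9] T [ 0.03 -0.17 -0.05] op 0.0853 q [ 0.01 -0.07  1.75 -0.    1.47  1.63]
shift cm [-15.99  -3.64   2.39]
turn [ 0.002  0.004 -0.234]
```

View pics/h1.png

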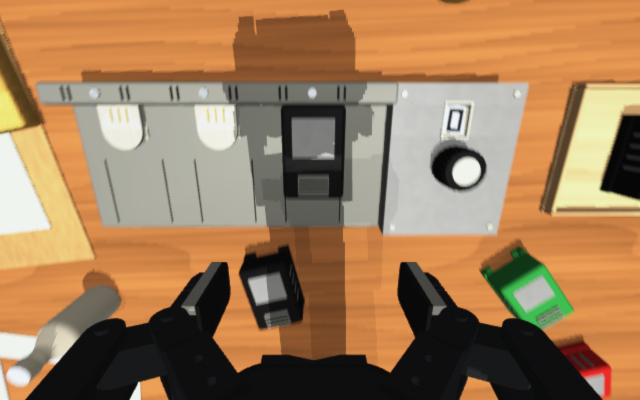

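Call:
send_rows([
  {"tx":-4.5,"ty":-1,"tz":0.5,"wx":0,"wy":0,"wz":-0.06,"jaw":0},
  {"tx":-4.5,"ty":-0.7,"tz":0.5,"wx":0,"wy":0,"wz":-0.06,"jaw":0},
  {"tx":-4,"ty":-0.5,"tz":0.5,"wx":0,"wy":0,"wz":-0.06,"jaw":0},
  {"tx":-2.5,"ty":0,"tz":0.5,"wx":0,"wy":0,"wz":-0.05,"jaw":0},
  {"tx":0,"ty":0,"tz":0,"wx":0,"wy":0,"wz":0,"jaw":0},
])

```text
t: 20.08
tool_pos: [0.4062, 0.0989, 0.2193]
tool_rot: [3.124, 0.305, 0.015]
contact_force: [0.3, 1.0, -1.5]
opening: 0.0855
```

```bash
python3 - <<'E'
from h import *
go([0.405,0.125,0.21],np.radians(11));pic("wrist","h2.png")
E
```

```text
t 20.07 pos [0.4062 0.0989 0.2193] X [0.981 0.194 0.01 ] Z [ 0.01  -0.002 -1.   ] F [ 0.3  1.  -1.5] T [-0.02  0.02  0.01] op 0.0855 q [ 0.06 -0.47  2.1  -0.    1.51  1.44]
shift cm [ 0.38 -2.59  0.93]
turn [ 0.004 -0.01   0.003]
```

View pics/h2.png

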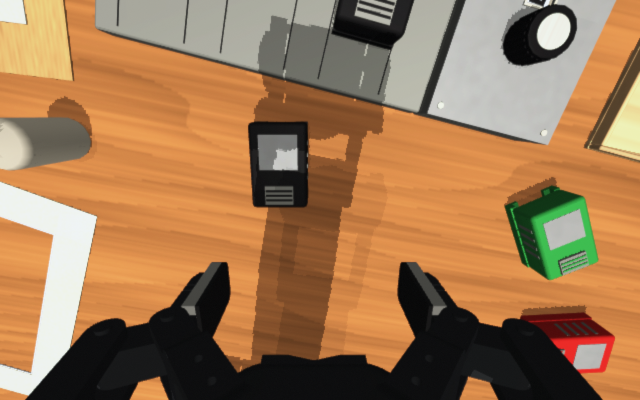

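```bash
python3 - <<'E'
from h import *
c=ctrl.camera_info("wrist")
A=[ray(c,*p,.048)[:2] for p in [(249,124),(305,122),(307,205),(255,207)]]
yw=lambda a,b:np.degrees(np.arctan2(*(b-a)[::-1])).round(2)
print(np.mean(A,0).round(4),yw(A[3],A[0]),yw(A[2],A[1]),yw(A[1],A[0])-90,np.linalg.norm(A[0]-A[3]),np.linalg.norm(A[0]-A[1]),np.linalg.norm(A[3]-A[2]))
m=np.mean(A,0); go([m[0],m[1],.09],np.radians(12))
E
```

```text
[0.4278 0.1376] 11.66 12.07 13.090000000000003 0.08716553290626042 0.05619643894832911 0.05682359865973132
t 20.12 pos [0.4071 0.0989 0.2198] X [0.981 0.193 0.01 ] Z [ 0.011 -0.002 -1.   ] F [-1.  -0.3  0. ] T [-0.05 -0.03 -0.01] op 0.085 q [ 0.06 -0.47  2.1  -0.    1.5   1.44]
shift cm [ 2.65 -3.44 13.  ]
turn [ 0.004 -0.01  -0.015]
```

Call:
send_rows([
  {"tx":1.0,"ty":-1.2,"tz":3.5,"wx":0.004,"wy":-0.005,"wz":-0.008,"jaw":0},
  {"tx":1.0,"ty":-1.2,"tz":4,"wx":0,"wy":-0.005,"wz":-0.007,"jaw":0},
  {"tx":0.2,"ty":-1.1,"tz":4,"wx":0,"wy":0,"wz":0,"jaw":0},
  {"tx":0,"ty":0,"tz":0.5,"wx":0,"wy":0,"wz":0,"jaw":0},
  {"tx":0,"ty":0,"tz":0,"wx":0,"wy":0,"wz":0,"jaw":0},
])

```text
t: 20.75
tool_pos: [0.4313, 0.1387, 0.1032]
tool_rot: [3.125, 0.322, 0.019]
contact_force: [0.0, -0.7, 0.9]
opening: 0.0854
```

```bash
python3 - <<'E'
from h import *
go([0.4278,0.1376,0.0255],np.radians(12)); pic("wrist","h3.png")
E
```

```text
t 20.75 pos [0.4313 0.1387 0.1032] X [0.979 0.204 0.012] Z [ 0.012  0.001 -1.   ] F [ 0.  -0.7  0.9] T [-0.03 -0.01  0.06] op 0.0854 q [ 0.15 -0.25  2.14 -0.    1.24  1.51]
shift cm [-0.46  0.03  7.76]
turn [ 0.001 -0.012 -0.004]
```

View pics/h3.png

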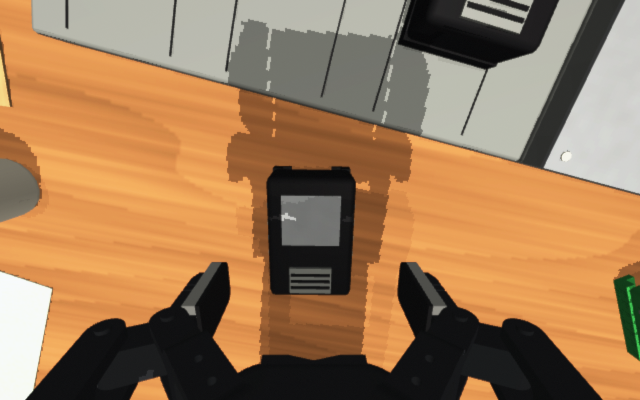

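```bash
python3 - <<'E'
from h import *
c=ctrl.camera_info("wrist")
A=[ray(c,*p,.048)[:2] for p in [(267,173),(355,173),(350,294),(271,294)]]
yw=lambda a,b:np.degrees(np.arctan2(*(b-a)[::-1])).round(2)
print(np.mean(A,0).round(4),yw(A[3],A[0]),yw(A[2],A[1]),yw(A[1],A[0])-90,np.linalg.norm(A[0]-A[3]),np.linalg.norm(A[0]-A[1]),np.linalg.norm(A[3]-A[2]))
m=np.mean(A,0); go([m[0],m[1],.0255],np.radians(11.5))
E
```

```text
[0.4285 0.1386] 10.91 11.8 11.709999999999994 0.09089862993744693 0.05735669531489854 0.05876581835542062
t 20.8 pos [0.4313 0.1387 0.1033] X [0.979 0.204 0.013] Z [ 0.013  0.001 -1.   ] F [-0.4  0.1  0.8] T [ 0.01  0.04 -0.  ] op 0.0857 q [ 0.15 -0.25  2.14 -0.    1.25  1.51]
shift cm [-0.37 -0.05  7.78]
turn [ 0.001 -0.013  0.004]
```

Call:
send_rows([
  {"tx":-0.3,"ty":-0.1,"tz":2.2,"wx":0,"wy":-0.01,"wz":0.004,"jaw":0},
  {"tx":-0.2,"ty":0,"tz":2.2,"wx":0,"wy":-0.004,"wz":0,"jaw":0},
  {"tx":-0.1,"ty":0,"tz":1.8,"wx":0,"wy":-0.004,"wz":0,"jaw":0},
  {"tx":0,"ty":0,"tz":0.8,"wx":0,"wy":0,"wz":0,"jaw":0},
  {"tx":0,"ty":0,"tz":0,"wx":0,"wy":0,"wz":0,"jaw":0},
])

```text
t: 21.42
tool_pos: [0.4285, 0.1379, 0.0332]
tool_rot: [3.124, 0.311, 0.002]
contact_force: [-0.5, 1.2, -0.7]
opening: 0.0853
```

```bash
python3 - <<'E'
from h import *
go([0.428,0.1386,0.0255],np.radians(11.5))
E
```

```text
t 21.43 pos [0.4285 0.1379 0.0332] X [0.98  0.197 0.001] Z [ 0.002 -0.002 -1.   ] F [-0.5  1.2 -0.7] T [ 0.05  0.   -0.03] op 0.0853 q [ 0.15 -0.14  2.17 -0.    1.11  1.52]
shift cm [-0.04 -0.08  0.77]
turn [ 0.002 -0.001 -0.002]
```

Call:
send_rows([
  {"tx":0,"ty":-0.1,"tz":0.5,"wx":0,"wy":0,"wz":0,"jaw":0},
  {"tx":0,"ty":0,"tz":0.3,"wx":0,"wy":0,"wz":0,"jaw":0},
  {"tx":0,"ty":0,"tz":0,"wx":0,"wy":0,"wz":0,"jaw":0},
])

```text
t: 21.8
tool_pos: [0.4296, 0.1392, 0.0261]
tool_rot: [3.125, 0.311, 0.007]
contact_force: [-0.9, 1.0, -0.1]
opening: 0.0851
```

Call:
send_rows([
  {"tx":0,"ty":0,"tz":0,"wx":0,"wy":0,"wz":0,"jaw":1},
  {"tx":0,"ty":0,"tz":0,"wx":0,"wy":0,"wz":0,"jaw":1},
  {"tx":0,"ty":0,"tz":0,"wx":0,"wy":0,"wz":0,"jaw":1},
  {"tx":0,"ty":0,"tz":0,"wx":0,"wy":0,"wz":0,"jaw":1},
  {"tx":0,"ty":0,"tz":0,"wx":0,"wy":0,"wz":0,"jaw":1},
])

```text
t: 22.42
tool_pos: [0.4303, 0.1393, 0.0269]
tool_rot: [3.125, 0.311, 0.009]
contact_force: [0.8, 0.5, -0.0]
opening: 0.0588
```

```bash
python3 - <<'E'
from h import *
st();pic("wrist","h4.png")
E
```

```text
t 22.43 pos [0.4303 0.1393 0.0269] X [0.98  0.197 0.006] Z [ 0.006 -0.001 -1.   ] F [ 0.8  0.5 -0. ] T [0.03 0.06 0.03] op 0.0588 q [ 0.15 -0.12  2.17 -0.    1.09  1.52]
```

View pics/h4.png

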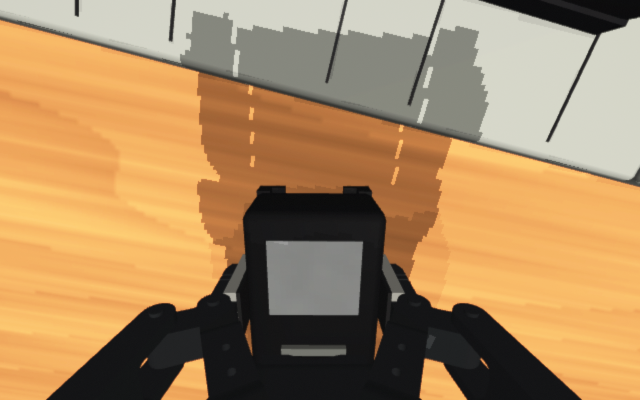

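Call:
send_rows([
  {"tx":0,"ty":0,"tz":-2,"wx":0,"wy":0,"wz":0,"jaw":1},
  {"tx":0,"ty":0,"tz":-4,"wx":0,"wy":0,"wz":0,"jaw":1},
  {"tx":0,"ty":0,"tz":-3,"wx":0,"wy":0,"wz":0.08,"jaw":1},
  {"tx":2.5,"ty":-3,"tz":0,"wx":0,"wy":0,"wz":0.08,"jaw":1},
  {"tx":3,"ty":-4,"tz":0,"wx":0,"wy":0,"wz":0.08,"jaw":1},
])

```text
t: 23.1
tool_pos: [0.4759, 0.212, 0.1149]
tool_rot: [3.137, -0.083, -0.004]
contact_force: [0.4, -1.4, -2.8]
opening: 0.0589
```

```bash
python3 - <<'E'
from h import *
go([0.555,0.2818,0.095],np.radians(-2.55))
E
```

```text
t 23.1 pos [0.4759 0.212  0.1149] X [ 0.999 -0.053 -0.003] Z [-0.003 -0.003 -1.   ] F [ 0.4 -1.4 -2.8] T [ 0.02 -0.1  -0.02] op 0.0589 q [ 0.28 -0.08  1.96 -0.    1.26  1.9 ]
shift cm [ 7.53 -7.39  1.95]
turn [ 0.003  0.003 -0.008]
```

Call:
send_rows([
  {"tx":2.5,"ty":-2.5,"tz":0,"wx":0,"wy":0,"wz":0,"jaw":1},
  {"tx":2.5,"ty":-2.5,"tz":0.3,"wx":0.003,"wy":0.003,"wz":-0.004,"jaw":1},
  {"tx":2,"ty":-2.1,"tz":0.5,"wx":0,"wy":0,"wz":-0.004,"jaw":1},
  {"tx":0.2,"ty":0,"tz":0.5,"wx":0,"wy":0,"wz":0,"jaw":1},
  {"tx":0,"ty":0,"tz":0,"wx":0,"wy":0,"wz":0,"jaw":1},
])

```text
t: 23.72
tool_pos: [0.5511, 0.2823, 0.0956]
tool_rot: [3.137, -0.066, -0.013]
contact_force: [-0.0, 0.5, -3.8]
opening: 0.0589
```

```bash
python3 - <<'E'
from h import *
go([0.555,0.2818,0.06],np.radians(-2.55));pic("wrist","h5.png")
E
```

```text
t 23.73 pos [0.5511 0.2823 0.0956] X [ 0.999 -0.042 -0.008] Z [-0.008 -0.004 -1.   ] F [-0.   0.5 -3.8] T [ 0.01 -0.05  0.01] op 0.0589 q [ 0.35  0.17  1.74 -0.    1.24  1.97]
shift cm [0.42 0.02 3.56]
turn [0.004 0.008 0.002]
```

View pics/h5.png

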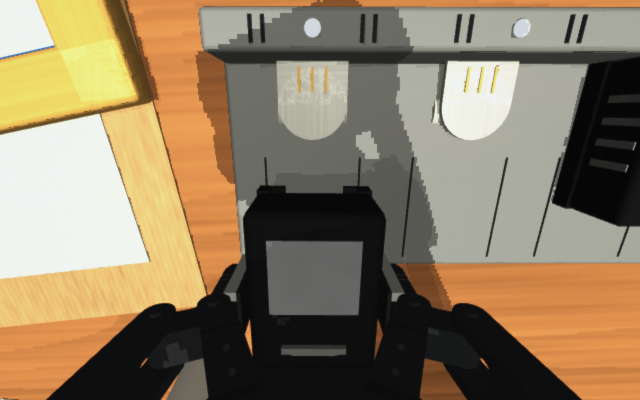

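Call:
send_rows([
  {"tx":0,"ty":0,"tz":1.5,"wx":0.003,"wy":0.006,"wz":0,"jaw":1},
  {"tx":0,"ty":0,"tz":1.3,"wx":0,"wy":0.004,"wz":0,"jaw":1},
  {"tx":0,"ty":0,"tz":0.7,"wx":0,"wy":0,"wz":0,"jaw":1},
  {"tx":0,"ty":0,"tz":0.3,"wx":0,"wy":0,"wz":0,"jaw":1},
  {"tx":0,"ty":0,"tz":0,"wx":0,"wy":0,"wz":0,"jaw":1},
])

```text
t: 24.4
tool_pos: [0.5495, 0.2807, 0.0551]
tool_rot: [3.139, -0.068, 0.004]
contact_force: [-0.3, -0.1, -3.6]
opening: 0.0588
```

```bash
python3 - <<'E'
from h import *
go([0.555,0.2818,0.055],np.radians(-2.55))
E
```

```text
t 24.4 pos [0.5495 0.2807 0.0551] X [ 0.999 -0.043  0.002] Z [ 0.002 -0.002 -1.   ] F [-0.3 -0.1 -3.6] T [-0.   -0.02  0.  ] op 0.0588 q [ 0.35  0.22  1.77 -0.    1.16  1.97]
shift cm [ 0.55 -0.13  0.01]
turn [ 0.001 -0.002  0.001]
```

Call:
send_rows([
  {"tx":0.2,"ty":-0.13,"tz":0.15,"wx":0,"wy":0,"wz":0,"jaw":1},
  {"tx":0,"ty":0,"tz":0.15,"wx":0,"wy":0,"wz":0,"jaw":1},
  {"tx":0,"ty":0,"tz":0,"wx":0,"wy":0,"wz":0,"jaw":1},
])

```text
t: 24.78
tool_pos: [0.5531, 0.2826, 0.055]
tool_rot: [3.14, -0.068, 0.008]
contact_force: [-0.0, 0.3, -4.1]
opening: 0.0589
```

```bash
python3 - <<'E'
from h import *
go([0.617,0.2791,0.055],np.radians(-2.55))
E
```

```text
t 24.77 pos [0.5531 0.2826 0.055 ] X [ 0.999 -0.043  0.005] Z [ 0.005 -0.001 -1.   ] F [-0.   0.3 -4.1] T [-0.02  0.02 -0.  ] op 0.0589 q [ 0.35  0.22  1.76 -0.    1.16  1.97]
shift cm [6.4  0.07 0.03]
turn [ 0.001 -0.005  0.001]
```

Call:
send_rows([
  {"tx":0,"ty":0.06,"tz":0.2,"wx":0,"wy":0,"wz":0,"jaw":1},
  {"tx":0,"ty":0,"tz":0.15,"wx":0,"wy":0,"wz":0,"jaw":1},
  {"tx":0,"ty":0,"tz":0,"wx":0,"wy":0,"wz":0,"jaw":1},
])

```text
t: 25.15
tool_pos: [0.5538, 0.2828, 0.055]
tool_rot: [-3.141, 0.068, -0.009]
contact_force: [0.1, -0.3, -3.5]
opening: 0.0591
```

```bash
python3 - <<'E'
from h import *
go([0.617,0.2791,0.055],np.radians(-2.55))
E
```

```text
t 25.15 pos [0.5538 0.2828 0.055 ] X [ 0.999 -0.043  0.006] Z [ 0.006 -0.    -1.   ] F [ 0.1 -0.3 -3.5] T [ 0.   -0.01 -0.01] op 0.0591 q [ 0.35  0.22  1.76 -0.    1.16  1.97]
shift cm [6.33 0.1  0.04]
turn [-0.    -0.006  0.001]
```

Call:
send_rows([
  {"tx":0,"ty":0.1,"tz":0.3,"wx":0,"wy":0,"wz":0,"jaw":1},
  {"tx":0,"ty":0,"tz":0.2,"wx":0,"wy":0,"wz":0,"jaw":1},
])

```text
t: 25.4
tool_pos: [0.5545, 0.283, 0.0549]
tool_rot: [-3.14, 0.068, -0.008]
contact_force: [-4.6, -3.2, 7.7]
opening: 0.0591
```

```bash
python3 - <<'E'
from h import *
go([0.617,0.2791,0.055],np.radians(-2.55))
E
```

```text
t 25.4 pos [0.5545 0.283  0.0549] X [ 0.999 -0.043  0.005] Z [ 0.005  0.001 -1.   ] F [-4.6 -3.2  7.7] T [-0.84  0.78 -0.13] op 0.0591 q [ 0.35  0.22  1.75 -0.    1.16  1.97]
shift cm [6.27 0.12 0.02]
turn [-0.001 -0.005  0.001]
```

Call:
send_rows([
  {"tx":0.5,"ty":0.12,"tz":-0.05,"wx":0,"wy":-0.003,"wz":0,"jaw":1},
  {"tx":0.7,"ty":0.05,"tz":0,"wx":0,"wy":0,"wz":0,"jaw":1},
])

```text
t: 25.65
tool_pos: [0.5664, 0.281, 0.055]
tool_rot: [-3.139, 0.067, -0.003]
contact_force: [-1.4, -0.0, 1.2]
opening: 0.0591
```

```bash
python3 - <<'E'
from h import *
go([0.617,0.2791,0.055],np.radians(-2.55))
E
```

```text
t 25.65 pos [0.5664 0.281  0.055 ] X [ 0.999 -0.043  0.002] Z [ 0.002  0.002 -1.   ] F [-1.4 -0.   1.2] T [-0.06  0.17 -0.03] op 0.0591 q [0.34 0.25 1.73 0.   1.16 1.96]
shift cm [ 5.06 -0.03  0.01]
turn [-0.002 -0.002  0.002]
```

Call:
send_rows([
  {"tx":0.8,"ty":0,"tz":0,"wx":0,"wy":0,"wz":0,"jaw":1},
  {"tx":0.8,"ty":0,"tz":0,"wx":0,"wy":0,"wz":0,"jaw":1},
  {"tx":0.8,"ty":0,"tz":0,"wx":0,"wy":0,"wz":0,"jaw":1},
])

```text
t: 26.02
tool_pos: [0.5922, 0.2802, 0.0553]
tool_rot: [-3.138, 0.068, -0.003]
contact_force: [-2.2, -0.1, 2.7]
opening: 0.059
```

```bash
python3 - <<'E'
from h import *
go([0.617,0.2791,0.055],np.radians(-2.55))
E
```

```text
t 26.02 pos [0.5922 0.2802 0.0553] X [ 0.999 -0.043  0.002] Z [ 0.002  0.002 -1.   ] F [-2.2 -0.1  2.7] T [-0.04  0.09 -0.03] op 0.059 q [0.33 0.29 1.67 0.   1.17 1.94]
shift cm [ 2.48 -0.    0.03]
turn [-0.002 -0.002  0.001]
```

Call:
send_rows([
  {"tx":0.8,"ty":0,"tz":0,"wx":0,"wy":0,"wz":0,"jaw":1},
  {"tx":0.8,"ty":0,"tz":0,"wx":0,"wy":0,"wz":0,"jaw":1},
  {"tx":0.6,"ty":0,"tz":0,"wx":0,"wy":0,"wz":0,"jaw":1},
  {"tx":0.5,"ty":0,"tz":0,"wx":0,"wy":0,"wz":0,"jaw":1},
])

```text
t: 26.52
tool_pos: [0.6178, 0.279, 0.055]
tool_rot: [-3.14, 0.067, 0.015]
contact_force: [-24.8, -2.4, 19.9]
opening: 0.0593
```

```bash
python3 - <<'E'
from h import *
go([0.617,0.2791,0.055],np.radians(-2.55));pic("wrist","h6.png")
E
```

```text
t 26.52 pos [0.6178 0.279  0.055 ] X [ 0.999 -0.042 -0.009] Z [-0.009  0.002 -1.   ] F [-24.8  -2.4  19.9] T [-0.74  3.46 -0.06] op 0.0593 q [0.31 0.35 1.6  0.   1.2  1.92]
shift cm [-0.08 -0.01  0.  ]
turn [-0.001  0.009  0.002]
```

View pics/h6.png

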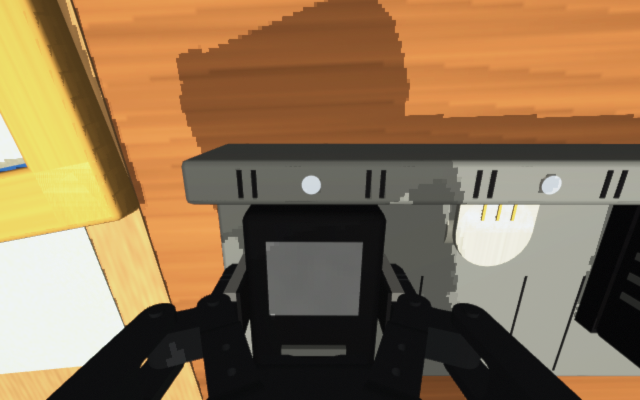

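Call:
send_rows([
  {"tx":0,"ty":0,"tz":0,"wx":0,"wy":0.0,"wz":0,"jaw":0},
  {"tx":0,"ty":0,"tz":0,"wx":0,"wy":0,"wz":0,"jaw":0},
  {"tx":0,"ty":0,"tz":0,"wx":0,"wy":0,"wz":0,"jaw":0},
  {"tx":0,"ty":0,"tz":0,"wx":0,"wy":0,"wz":0,"jaw":0},
])

```text
t: 27.08
tool_pos: [0.6181, 0.2787, 0.0541]
tool_rot: [-3.14, 0.066, 0.015]
contact_force: [-0.3, 0.9, -0.1]
opening: 0.0852
```

Call:
send_rows([
  {"tx":0,"ty":0,"tz":-1,"wx":0,"wy":0.005,"wz":0,"jaw":0},
  {"tx":0,"ty":0,"tz":-3,"wx":0,"wy":0.005,"wz":0,"jaw":0},
  {"tx":0,"ty":0,"tz":-4,"wx":0,"wy":0,"wz":0,"jaw":0},
  {"tx":0,"ty":0,"tz":-5,"wx":0,"wy":0,"wz":0,"jaw":0},
  {"tx":-1,"ty":3,"tz":-3,"wx":0,"wy":0,"wz":0,"jaw":0},
])

```text
t: 27.7
tool_pos: [0.606, 0.2491, 0.2178]
tool_rot: [3.14, -0.064, -0.004]
contact_force: [0.3, -0.3, 0.5]
opening: 0.0855
```

```bash
python3 - <<'E'
from h import *
pic("wrist","i1.png");go([0.58,-0.067,0.20],np.radians(-2.55))
E
```

```text
t 27.75 pos [0.6067 0.2459 0.2223] X [ 0.999 -0.043  0.002] Z [ 0.002 -0.003 -1.   ] F [ 3.  -0.1  2.9] T [-0.03 -0.09 -0.02] op 0.0851 q [ 0.27  0.13  1.56 -0.    1.45  1.89]
shift cm [-1.31 31.37  2.3 ]
turn [ 0.002 -0.002  0.001]
```

View pics/i1.png

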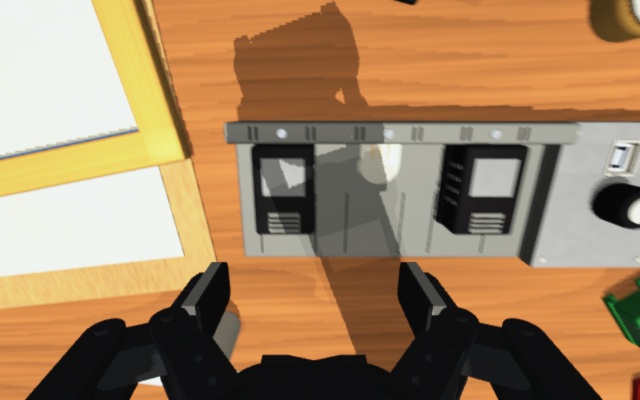

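Call:
send_rows([
  {"tx":-0.3,"ty":5.5,"tz":0,"wx":0,"wy":0,"wz":0,"jaw":0},
  {"tx":-0.4,"ty":6,"tz":0.2,"wx":0,"wy":0,"wz":0,"jaw":0},
  {"tx":-0.6,"ty":6,"tz":0.3,"wx":0,"wy":0,"wz":0,"jaw":0},
  {"tx":-0.6,"ty":6,"tz":0.3,"wx":0,"wy":0,"wz":0,"jaw":0},
  {"tx":-0.6,"ty":5.5,"tz":0.5,"wx":0,"wy":0,"wz":0,"jaw":0},
])

```text
t: 28.38
tool_pos: [0.5709, -0.0481, 0.2173]
tool_rot: [3.139, -0.059, 0.027]
contact_force: [1.3, -0.6, 0.6]
opening: 0.0854
```

Call:
send_rows([
  {"tx":0,"ty":0.5,"tz":0,"wx":0,"wy":0,"wz":0,"jaw":0},
  {"tx":0,"ty":0,"tz":0,"wx":0,"wy":0,"wz":0,"jaw":0},
])

```text
t: 28.62
tool_pos: [0.5703, -0.0563, 0.2182]
tool_rot: [3.138, -0.069, 0.029]
contact_force: [-0.1, 1.4, 1.0]
opening: 0.0857
```

```bash
python3 - <<'E'
from h import *
go([0.58,-0.067,0.20],np.radians(-2.55)); pic("wrist","i2.png")
E
```

```text
t 28.62 pos [ 0.5703 -0.0563  0.2182] X [ 0.999 -0.044  0.019] Z [ 0.018 -0.003 -1.   ] F [-0.1  1.4  1. ] T [0.02 0.02 0.04] op 0.0857 q [-0.23 -0.07  1.77  0.    1.42  1.39]
shift cm [0.99 1.03 1.84]
turn [ 0.002 -0.019  0.001]
```

View pics/i2.png

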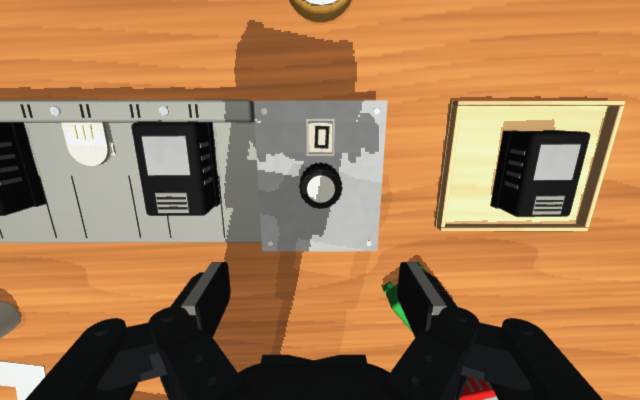

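```bash
python3 - <<'E'
from h import *
c=ctrl.camera_info("wrist"); im=cv2.imread("pics/raw_i2.png")
cv2.imwrite("pics/i3.png",cv2.resize(im[90:260,240:400],None,fx=3.5,fy=3.5,interpolation=cv2.INTER_CUBIC))
for p,z in [((320.5,187),.084),((320,137),.046),((321,137),.05)]: print(ray(c,*p,z).round(4))
for p in [(264,112),(377,112),(369,243),(270,243)]: print("screw",ray(c,*p,.051).round(4))
E
```

```text
[ 0.5859 -0.0648  0.084 ]
[ 0.6293 -0.0668  0.046 ]
[ 0.6295 -0.0677  0.05  ]
screw [ 0.6557 -0.0129  0.051 ]
screw [ 0.651  -0.1234  0.051 ]
screw [ 0.5119 -0.1172  0.051 ]
screw [ 0.5168 -0.0067  0.051 ]
```

View pics/i3.png

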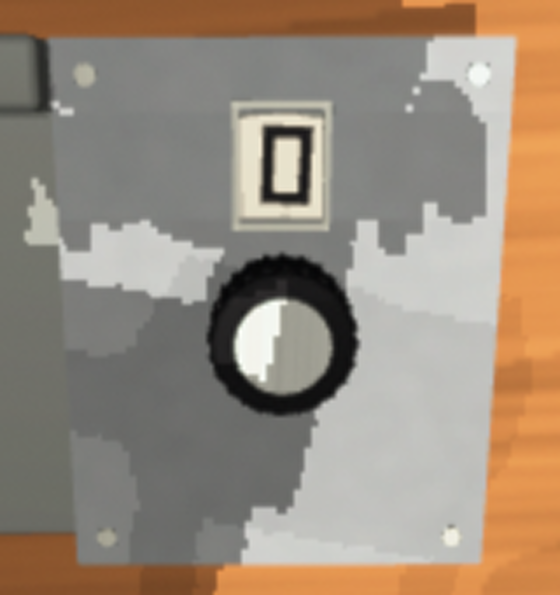

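Call:
send_rows([
  {"tx":0,"ty":0,"tz":0,"wx":0,"wy":-0.01,"wz":-0.186,"jaw":0},
  {"tx":0,"ty":0,"tz":0,"wx":0,"wy":0,"wz":-0.186,"jaw":0},
  {"tx":0,"ty":0,"tz":0,"wx":0,"wy":0,"wz":-0.186,"jaw":0},
  {"tx":0,"ty":0,"tz":0,"wx":0,"wy":0,"wz":-0.186,"jaw":0},
  {"tx":0,"ty":0,"tz":0,"wx":0,"wy":0,"wz":-0.186,"jaw":0},
])

```text
t: 29.3
tool_pos: [0.5722, -0.0472, 0.2194]
tool_rot: [2.822, 1.367, 0.013]
contact_force: [1.4, 0.1, 1.0]
opening: 0.0857
```

Call:
send_rows([
  {"tx":0,"ty":0,"tz":0,"wx":0,"wy":0,"wz":-0.186,"jaw":0},
  {"tx":0,"ty":0,"tz":0,"wx":0,"wy":0,"wz":-0.186,"jaw":0},
  {"tx":0,"ty":0,"tz":0,"wx":0,"wy":0,"wz":-0.186,"jaw":0},
  {"tx":0,"ty":0,"tz":0,"wx":0,"wy":0,"wz":-0.186,"jaw":0},
  {"tx":0,"ty":0,"tz":0,"wx":0,"wy":0,"wz":-0.186,"jaw":0},
])

```text
t: 29.92
tool_pos: [0.574, -0.0375, 0.2205]
tool_rot: [1.898, 2.491, 0.01]
contact_force: [1.0, 0.2, 0.2]
opening: 0.0854
```

Call:
send_rows([
  {"tx":0,"ty":0,"tz":0,"wx":0,"wy":0,"wz":-0.186,"jaw":0},
  {"tx":0,"ty":0,"tz":0,"wx":0,"wy":0,"wz":-0.186,"jaw":0},
  {"tx":0,"ty":0,"tz":0,"wx":0,"wy":0,"wz":-0.186,"jaw":0},
  {"tx":0,"ty":0,"tz":0,"wx":0,"wy":0,"wz":-0.186,"jaw":0},
  {"tx":0,"ty":0,"tz":0,"wx":0,"wy":0,"wz":-0.186,"jaw":0},
])

```text
t: 30.55
tool_pos: [0.5757, -0.0277, 0.2217]
tool_rot: [0.567, 3.077, 0.005]
contact_force: [0.4, 0.3, 0.7]
opening: 0.0854
```

```bash
python3 - <<'E'
from h import *
go([0.585,-0.065,0.12])
E
```

```text
t 30.55 pos [ 0.5757 -0.0277  0.2217] X [-0.934  0.356 -0.012] Z [ 0.013  0.001 -1.   ] F [0.4 0.3 0.7] T [-0.02  0.03 -0.  ] op 0.0854 q [-0.18 -0.06  1.76  0.    1.43 -1.39]
shift cm [-2.07 -3.21 10.18]
```

Call:
send_rows([
  {"tx":0,"ty":0,"tz":2,"wx":0,"wy":0,"wz":-0.186,"jaw":0},
  {"tx":0,"ty":0,"tz":2,"wx":0,"wy":0,"wz":-0.186,"jaw":0},
  {"tx":0,"ty":0,"tz":2,"wx":0,"wy":0,"wz":-0.186,"jaw":0},
  {"tx":0,"ty":0,"tz":1,"wx":0,"wy":0,"wz":-0.186,"jaw":0},
  {"tx":0,"ty":0,"tz":0,"wx":0,"wy":0,"wz":0,"jaw":0},
])

```text
t: 31.18
tool_pos: [0.5788, -0.0182, 0.1516]
tool_rot: [-0.599, 3.067, -0.002]
contact_force: [0.2, -0.3, -0.1]
opening: 0.0854
```

```bash
python3 - <<'E'
from h import *
o,R=st(); yaw=np.arctan2(R[1,0],R[0,0]); print(np.degrees(yaw))
go([0.585,-0.065,0.12],yaw)
E
```

```text
t 31.18 pos [ 0.5788 -0.0182  0.1516] X [-0.926 -0.376 -0.016] Z [ 0.016  0.002 -1.   ] F [ 0.2 -0.3 -0.1] T [ 0.    0.01 -0.09] op 0.0854 q [-0.16  0.01  1.82  0.    1.3  -2.12]
-157.8894712003661
t 31.18 pos [ 0.5788 -0.0182  0.1516] X [-0.926 -0.376 -0.016] Z [ 0.016  0.002 -1.   ] F [ 0.2 -0.3 -0.1] T [ 0.    0.01 -0.09] op 0.0854 q [-0.16  0.01  1.82  0.    1.3  -2.12]
shift cm [ 1.24 -4.56  3.16]
turn [-0.004  0.016 -0.   ]
```

Call:
send_rows([
  {"tx":0.6,"ty":-2.3,"tz":1,"wx":-0.002,"wy":0.008,"wz":0,"jaw":0},
  {"tx":0.6,"ty":-2.2,"tz":1,"wx":-0.002,"wy":0.008,"wz":0,"jaw":0},
  {"tx":0,"ty":0,"tz":1,"wx":0,"wy":0,"wz":0,"jaw":0},
  {"tx":0,"ty":0,"tz":0,"wx":0,"wy":0,"wz":0,"jaw":0},
])

```text
t: 31.68
tool_pos: [0.5863, -0.0666, 0.121]
tool_rot: [-0.595, 3.084, -0.001]
contact_force: [-0.3, 0.4, -0.1]
opening: 0.0855
```

```bash
python3 - <<'E'
from h import *
o,R=st(); yaw=np.arctan2(R[1,0],R[0,0]); print(np.degrees(yaw))
go([0.585,-0.065,0.069],yaw); pic("wrist","i4.png")
E
```

```text
t 31.68 pos [ 0.5863 -0.0666  0.121 ] X [-0.928 -0.372 -0.001] Z [ 0.001 -0.001 -1.   ] F [-0.3  0.4 -0.1] T [-0.02  0.01  0.02] op 0.0855 q [-0.24  0.07  1.8  -0.    1.27 -2.19]
-158.14828454973883
t 31.68 pos [ 0.5863 -0.0666  0.121 ] X [-0.928 -0.372 -0.001] Z [ 0.001 -0.001 -1.   ] F [-0.3  0.4 -0.1] T [-0.02  0.01  0.02] op 0.0855 q [-0.24  0.07  1.8  -0.    1.27 -2.19]
shift cm [0.07 0.2  5.2 ]
turn [-0.001  0.001 -0.   ]
```

View pics/i4.png

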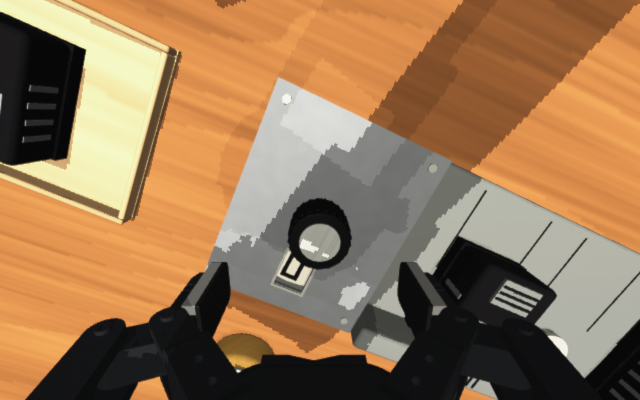

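```bash
python3 - <<'E'
from h import *
c=ctrl.camera_info("wrist"); print(ray(c,320,242,.084).round(4))
E
```

```text
[ 0.5851 -0.0645  0.084 ]
```

Call:
send_rows([
  {"tx":0.05,"ty":0.2,"tz":1.5,"wx":0,"wy":0,"wz":0,"jaw":0},
  {"tx":0,"ty":0,"tz":1.5,"wx":0,"wy":0,"wz":0,"jaw":0},
  {"tx":0,"ty":0,"tz":1.2,"wx":0,"wy":0,"wz":0,"jaw":0},
  {"tx":0,"ty":0,"tz":0.5,"wx":0,"wy":0,"wz":0,"jaw":0},
  {"tx":0,"ty":0,"tz":0,"wx":0,"wy":0,"wz":0,"jaw":0},
])

```text
t: 32.35
tool_pos: [0.5851, -0.0637, 0.071]
tool_rot: [-0.597, 3.083, -0.002]
contact_force: [0.3, -0.4, 0.4]
opening: 0.0854
```

```bash
python3 - <<'E'
from h import *
o,R=st(); yaw=np.arctan2(R[1,0],R[0,0]); print(np.degrees(yaw))
go([0.585,-0.065,0.069],yaw)
E
```

```text
t 32.35 pos [ 0.5851 -0.0637  0.071 ] X [-0.928 -0.373 -0.001] Z [ 0.002 -0.001 -1.   ] F [ 0.3 -0.4  0.4] T [ 0.01 -0.02 -0.03] op 0.0854 q [-0.23  0.13  1.83 -0.    1.18 -2.19]
-158.07696114140143
t 32.35 pos [ 0.5851 -0.0637  0.071 ] X [-0.928 -0.373 -0.001] Z [ 0.002 -0.001 -1.   ] F [ 0.3 -0.4  0.4] T [ 0.01 -0.02 -0.03] op 0.0854 q [-0.23  0.13  1.83 -0.    1.18 -2.19]
shift cm [ 0.05 -0.11  0.2 ]
turn [-0.001  0.001 -0.   ]
```

Two independent looks agree on the knob axis at (0.585, −0.0648). Gripping.

Call:
send_rows([
  {"tx":0.05,"ty":-0.12,"tz":0.1,"wx":0,"wy":0,"wz":0,"jaw":0},
  {"tx":0,"ty":0,"tz":0,"wx":0,"wy":0,"wz":0,"jaw":1},
  {"tx":0,"ty":0,"tz":0,"wx":0,"wy":0,"wz":0,"jaw":1},
  {"tx":0,"ty":0,"tz":0,"wx":0,"wy":0,"wz":0,"jaw":1},
  {"tx":0,"ty":0,"tz":0,"wx":0,"wy":0,"wz":0,"jaw":1},
], squeeze=40)

```text
t: 32.98
tool_pos: [0.5852, -0.0631, 0.0722]
tool_rot: [-0.597, 3.083, 0.006]
contact_force: [1.8, -2.9, -4.6]
opening: 0.0386
```

Call:
send_rows([
  {"tx":0,"ty":0,"tz":0,"wx":0,"wy":0,"wz":0,"jaw":1},
  {"tx":0,"ty":0,"tz":0,"wx":0,"wy":0,"wz":0,"jaw":1},
])

```text
t: 33.22
tool_pos: [0.5852, -0.0632, 0.0722]
tool_rot: [-0.597, 3.083, 0.006]
contact_force: [-0.3, 1.2, -0.7]
opening: 0.0386
```

```bash
python3 - <<'E'
from h import *
o,R=st(); yaw=np.arctan2(R[1,0],R[0,0]); print(yaw)
pic("wrist","i5.png")
E
```

```text
t 33.23 pos [ 0.5852 -0.0632  0.0722] X [-0.928 -0.373 -0.002] Z [ 0.001  0.004 -1.   ] F [-0.3  1.2 -0.7] T [ 0.21  0.06 -0.03] op 0.0386 q [-0.24  0.13  1.83  0.    1.18 -2.19]
-2.7593023888600143
```

View pics/i5.png

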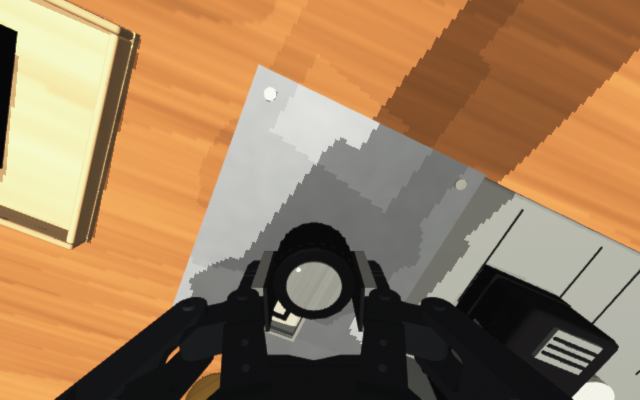

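Call:
send_rows([
  {"tx":0,"ty":0,"tz":0,"wx":0,"wy":0,"wz":0.12,"jaw":1},
  {"tx":0,"ty":0,"tz":0,"wx":0,"wy":0,"wz":0.12,"jaw":1},
  {"tx":0,"ty":0,"tz":0,"wx":0,"wy":0,"wz":0.12,"jaw":1},
])

```text
t: 33.65
tool_pos: [0.5853, -0.0637, 0.0722]
tool_rot: [-0.018, 3.14, 0.005]
contact_force: [-0.9, -0.7, -0.3]
opening: 0.0389
```

```bash
python3 - <<'E'
from h import *
o,R=st(); yaw=np.arctan2(R[1,0],R[0,0]); print(yaw)
go([.585,-.065,.0715],yaw)
E
```

```text
t 33.65 pos [ 0.5853 -0.0637  0.0722] X [-1.    -0.011 -0.001] Z [ 0.001  0.003 -1.   ] F [-0.9 -0.7 -0.3] T [0.12 0.12 0.06] op 0.0389 q [-0.24  0.13  1.83  0.    1.18 -1.82]
-3.1302935548574538
t 33.65 pos [ 0.5853 -0.0637  0.0722] X [-1.    -0.011 -0.001] Z [ 0.001  0.003 -1.   ] F [-0.9 -0.7 -0.3] T [0.12 0.12 0.06] op 0.0389 q [-0.24  0.13  1.83  0.    1.18 -1.82]
shift cm [ 0.03 -0.13  0.07]
turn [0.003 0.001 0.   ]
```

Good — low forces; turned 0.37 so far (forces ~1 N). Continue.

Call:
send_rows([
  {"tx":0,"ty":0,"tz":0,"wx":0,"wy":0,"wz":0.16,"jaw":1},
  {"tx":0,"ty":0,"tz":0,"wx":0,"wy":0,"wz":0.16,"jaw":1},
  {"tx":0,"ty":0,"tz":0,"wx":0,"wy":0,"wz":0.16,"jaw":1},
  {"tx":0,"ty":0,"tz":0,"wx":0,"wy":0,"wz":0.16,"jaw":1},
  {"tx":0,"ty":0,"tz":0,"wx":0,"wy":0,"wz":0.16,"jaw":1},
])

```text
t: 34.28
tool_pos: [0.5849, -0.0647, 0.0722]
tool_rot: [-1.245, -2.884, -0.003]
contact_force: [-1.7, -0.8, 1.1]
opening: 0.0388
```

Call:
send_rows([
  {"tx":0,"ty":0,"tz":0,"wx":0,"wy":0,"wz":0.16,"jaw":1},
  {"tx":0,"ty":0,"tz":0,"wx":0,"wy":0,"wz":0.16,"jaw":1},
  {"tx":0,"ty":0,"tz":0,"wx":0,"wy":0,"wz":0.16,"jaw":1},
  {"tx":0,"ty":0,"tz":0,"wx":0,"wy":0,"wz":0.16,"jaw":1},
  {"tx":0,"ty":0,"tz":0,"wx":0,"wy":0,"wz":0.16,"jaw":1},
])

```text
t: 34.9
tool_pos: [0.5839, -0.0652, 0.0722]
tool_rot: [-2.297, -2.14, 0.001]
contact_force: [-2.9, 1.1, 1.0]
opening: 0.0386
```

```bash
python3 - <<'E'
from h import *
o,R=st(); yaw=np.arctan2(R[1,0],R[0,0]); print(yaw)
go([.585,-.065,.0715],yaw)
pic("wrist","i6.png")
E
```

```text
t 34.9 pos [ 0.5839 -0.0652  0.0722] X [0.071 0.997 0.002] Z [-0.002  0.002 -1.   ] F [-2.9  1.1  1. ] T [ 0.09 -0.17  0.11] op 0.0386 q [-0.24  0.13  1.83  0.    1.18 -0.17]
1.5000218872562738
t 34.9 pos [ 0.5839 -0.0652  0.0722] X [0.071 0.997 0.002] Z [-0.002  0.002 -1.   ] F [-2.9  1.1  1. ] T [ 0.09 -0.17  0.11] op 0.0386 q [-0.24  0.13  1.83  0.    1.18 -0.17]
shift cm [0.03 0.11 0.07]
turn [-0.002 -0.002  0.   ]
```

View pics/i6.png

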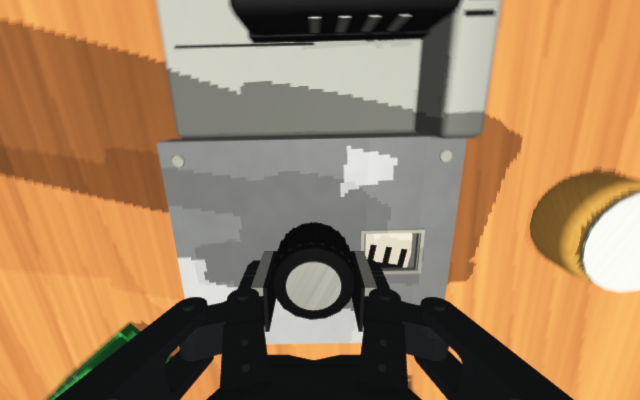

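Call:
send_rows([
  {"tx":0,"ty":0.1,"tz":0,"wx":0,"wy":0,"wz":0.16,"jaw":1},
  {"tx":0,"ty":0,"tz":0,"wx":0,"wy":0,"wz":0.16,"jaw":1},
  {"tx":0,"ty":0,"tz":0,"wx":0,"wy":0,"wz":0.16,"jaw":1},
  {"tx":0,"ty":0,"tz":0,"wx":0,"wy":0,"wz":0.16,"jaw":1},
  {"tx":0,"ty":0,"tz":0,"wx":0,"wy":0,"wz":0.16,"jaw":1},
])

```text
t: 35.58
tool_pos: [0.5828, -0.0648, 0.0722]
tool_rot: [-2.956, -1.054, 0.01]
contact_force: [-3.0, 2.8, 0.9]
opening: 0.0389
```

Call:
send_rows([
  {"tx":0,"ty":0,"tz":0,"wx":0,"wy":0,"wz":0.16,"jaw":1},
  {"tx":0,"ty":0,"tz":0,"wx":0,"wy":0,"wz":0.16,"jaw":1},
  {"tx":0,"ty":0,"tz":0,"wx":0,"wy":0,"wz":0.16,"jaw":1},
  {"tx":0,"ty":0,"tz":0,"wx":0,"wy":0,"wz":0.16,"jaw":1},
  {"tx":0,"ty":0,"tz":0,"wx":0,"wy":0,"wz":0.16,"jaw":1},
])

```text
t: 36.2
tool_pos: [0.5824, -0.0636, 0.0722]
tool_rot: [-3.135, 0.199, 0.013]
contact_force: [-0.8, 2.1, -0.7]
opening: 0.0389
```

```bash
python3 - <<'E'
from h import *
o,R=st(); yaw=np.arctan2(R[1,0],R[0,0]); print(yaw, "turned",-2.759-(yaw-2*np.pi))
go([.585,-.065,.0715],yaw)
pic("wrist","i7.png",(200,60,500,360),2)
E
```

```text
t 36.2 pos [ 0.5824 -0.0636  0.0722] X [ 0.992 -0.126 -0.008] Z [-0.008  0.001 -1.   ] F [-0.8  2.1 -0.7] T [0.   0.07 0.07] op 0.0389 q [-0.24  0.13  1.83 -0.    1.19  1.46]
-0.12672614185229272 turned 3.6509114490318795
t 36.2 pos [ 0.5824 -0.0636  0.0722] X [ 0.992 -0.126 -0.008] Z [-0.008  0.001 -1.   ] F [-0.8  2.1 -0.7] T [0.   0.07 0.07] op 0.0389 q [-0.24  0.13  1.83 -0.    1.19  1.46]
shift cm [0.28 0.1  0.07]
turn [0.    0.008 0.   ]
```

View pics/i7.png

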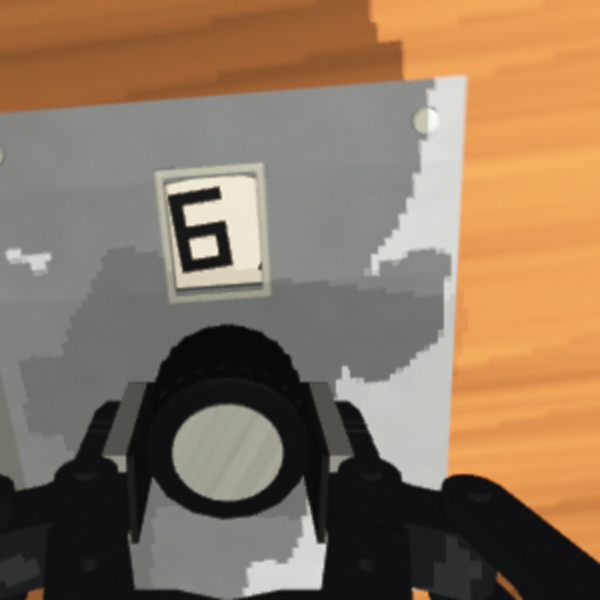

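Call:
send_rows([
  {"tx":0.1,"ty":0,"tz":0,"wx":0,"wy":0.004,"wz":0.15,"jaw":1},
  {"tx":0.1,"ty":0,"tz":0,"wx":0,"wy":0,"wz":0.15,"jaw":1},
  {"tx":0,"ty":0,"tz":0,"wx":0,"wy":0,"wz":0.15,"jaw":1},
  {"tx":0,"ty":0,"tz":0,"wx":0,"wy":0,"wz":0.15,"jaw":1},
  {"tx":0,"ty":0,"tz":0,"wx":0,"wy":0,"wz":0,"jaw":1},
])

```text
t: 36.88
tool_pos: [0.5828, -0.0628, 0.0722]
tool_rot: [2.935, -1.116, -0.015]
contact_force: [-0.5, 0.9, 0.3]
opening: 0.0388
```

```bash
python3 - <<'E'
from h import *
o,R=st(); yaw=np.arctan2(R[1,0],R[0,0]); print(yaw, "turned",-2.759-(yaw-2*np.pi))
pic("wrist","i8.png",(200,60,500,360),2)
E
```

```text
t 36.88 pos [ 0.5828 -0.0628  0.0722] X [ 0.747 -0.665 -0.009] Z [-0.009  0.002 -1.   ] F [-0.5  0.9  0.3] T [ 0.09  0.1  -0.08] op 0.0388 q [-0.23  0.13  1.83  0.    1.19  2.06]
-0.7268925448041419 turned 4.2510778519837285
```

View pics/i8.png

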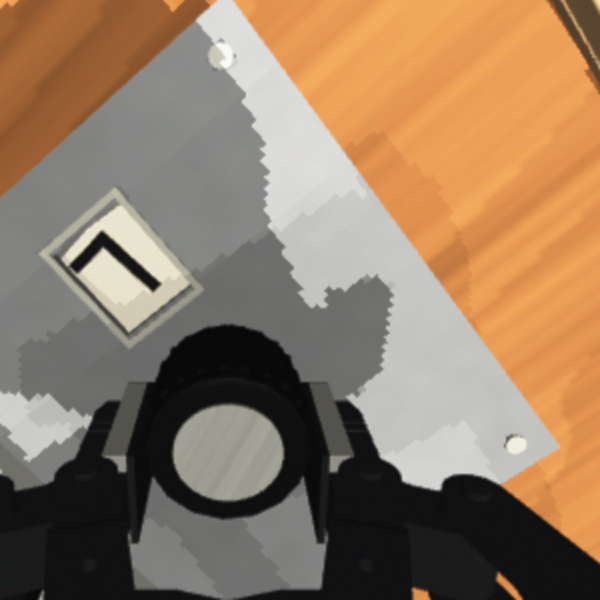

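```bash
cat > win.py <<'E'
from h import *
import sys
def meas(f,corners,disp=None,z=.046,yaw=np.radians(-2.55),K=(.585,-.0648)):
    """rectify window region in dock frame about knob: 0.2mm/px, find dark digit pixels inside window"""
    im=cv2.imread("pics/raw_"+f); c=ctrl.camera_info("wrist")
    def warp(z):
        pts=[];dst=[]
        for i,(a,b) in enumerate([(.02,-.025),(.02,.025),(.07,.025),(.07,-.025)]):
            X=[K[0]+a*np.cos(yaw)-b*np.sin(yaw),K[1]+a*np.sin(yaw)+b*np.cos(yaw),z]
            pts.append(proj(c,X)); dst.append([(.025-b)*1e4,(.07-a)*1e4])
        H=cv2.getPerspectiveTransform(np.float32(pts),np.float32(dst)); return cv2.warpPerspective(im,H,(500,500),flags=cv2.INTER_CUBIC)
    a,b=warp(.05),warp(z)
    for w in (a,b): cv2.line(w,(250,0),(250,499),(0,0,255),1)
    cv2.imwrite("pics/"+corners,np.hstack([a,b])[:, :] if 0 else cv2.resize(np.hstack([a,b]),None,fx=.8,fy=.8))
E
python3 - <<'E'
from win import *
st(); meas("i8.png","w8.png")
E
```

```text
t 36.92 pos [ 0.5828 -0.0628  0.0722] X [ 0.747 -0.664 -0.009] Z [-0.009  0.002 -1.   ] F [-0.1  1.5 -0.3] T [ 0.12  0.02 -0.03] op 0.039 q [-0.23  0.13  1.83  0.    1.19  2.06]
```

View pics/w8.png

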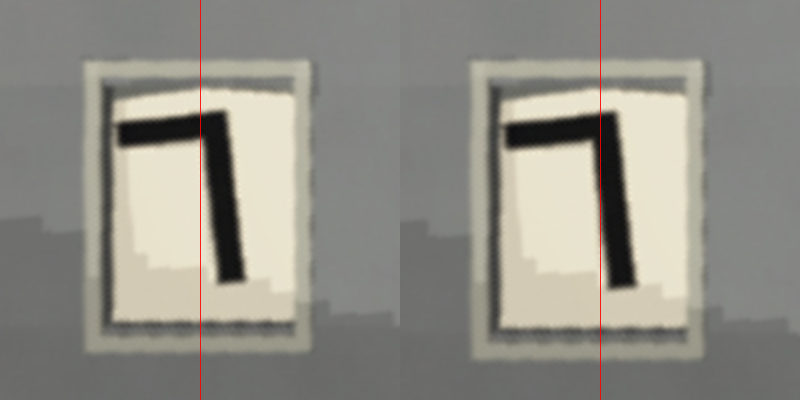

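Call:
send_rows([
  {"tx":0,"ty":0,"tz":0,"wx":0,"wy":0,"wz":0.1,"jaw":1},
  {"tx":0,"ty":0,"tz":0,"wx":0,"wy":0,"wz":0,"jaw":1},
])

```text
t: 37.17
tool_pos: [0.5829, -0.0627, 0.0722]
tool_rot: [2.88, -1.254, -0.015]
contact_force: [-1.2, 1.6, 0.2]
opening: 0.0387
```

```bash
python3 - <<'E'
from win import *
o,R=st(); yaw=np.arctan2(R[1,0],R[0,0]); print(yaw, "turned",-2.759-(yaw-2*np.pi))
pic("wrist","i9.png"); meas("i9.png","w9.png")
E
```

```text
t 37.17 pos [ 0.5829 -0.0627  0.0722] X [ 0.681 -0.732 -0.008] Z [-0.009  0.003 -1.   ] F [-1.2  1.6  0.2] T [ 0.16  0.03 -0.06] op 0.0387 q [-0.23  0.13  1.83  0.    1.19  2.16]
-0.8211855773614816 turned 4.345370884541067
```

View pics/w9.png

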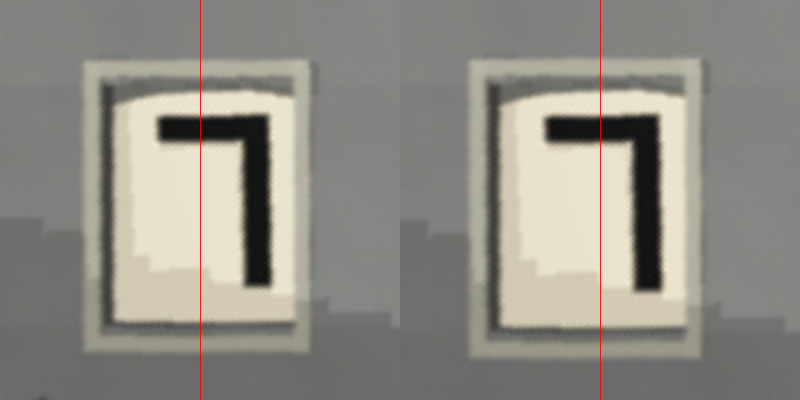

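Call:
send_rows([
  {"tx":0,"ty":0,"tz":0,"wx":0,"wy":0,"wz":0,"jaw":0},
  {"tx":0,"ty":0,"tz":0,"wx":0,"wy":0,"wz":0,"jaw":0},
  {"tx":0,"ty":0,"tz":0,"wx":0,"wy":0,"wz":0,"jaw":0},
  {"tx":0,"ty":0,"tz":0,"wx":0,"wy":0,"wz":0,"jaw":0},
])

```text
t: 37.72
tool_pos: [0.5834, -0.0635, 0.0726]
tool_rot: [2.882, -1.246, -0.012]
contact_force: [0.1, -0.7, -0.4]
opening: 0.0852
```

Call:
send_rows([
  {"tx":0,"ty":0,"tz":-1,"wx":0,"wy":0,"wz":0,"jaw":0},
  {"tx":0,"ty":0,"tz":-3,"wx":0,"wy":0,"wz":0,"jaw":0},
  {"tx":0,"ty":0,"tz":-4,"wx":0,"wy":0,"wz":-0.18,"jaw":0},
  {"tx":0,"ty":0,"tz":-2,"wx":0,"wy":0,"wz":-0.18,"jaw":0},
  {"tx":0,"ty":0,"tz":0,"wx":0,"wy":0,"wz":-0.18,"jaw":0},
])

```text
t: 38.35
tool_pos: [0.5847, -0.0638, 0.1789]
tool_rot: [3.115, -0.405, -0.009]
contact_force: [0.5, 0.3, -0.7]
opening: 0.0849
```

```bash
python3 - <<'E'
from win import *
go([0.56,-.066,.17],np.radians(-2.55))
E
```

```text
t 38.35 pos [ 0.5847 -0.0638  0.1789] X [ 0.967 -0.255 -0.006] Z [-0.006  0.001 -1.   ] F [ 0.5  0.3 -0.7] T [ 0.02 -0.01  0.02] op 0.0849 q [-0.23  0.02  1.76 -0.    1.37  1.59]
shift cm [-2.32  0.84  0.91]
turn [ 0.     0.006 -0.214]
```

Call:
send_rows([
  {"tx":-1.1,"ty":0.6,"tz":0,"wx":0,"wy":0.006,"wz":-0.11,"jaw":0},
  {"tx":-1.2,"ty":0.4,"tz":0,"wx":0,"wy":0,"wz":-0.1,"jaw":0},
  {"tx":0,"ty":0,"tz":0,"wx":0,"wy":0,"wz":0,"jaw":0},
  {"tx":0,"ty":0,"tz":0,"wx":0,"wy":0,"wz":0,"jaw":0},
])

```text
t: 38.85
tool_pos: [0.5612, -0.0694, 0.1834]
tool_rot: [3.139, -0.067, 0.01]
contact_force: [-0.3, -0.1, -0.0]
opening: 0.0856
```

```bash
python3 - <<'E'
from win import *
st(); pic("wrist","j1.png"); meas("j1.png","w10.png")
E
```

```text
t 38.85 pos [ 0.5612 -0.0694  0.1834] X [ 0.999 -0.042  0.006] Z [ 0.006 -0.002 -1.   ] F [-0.3 -0.1 -0. ] T [-0.03  0.01 -0.02] op 0.0856 q [-0.25 -0.05  1.81 -0.    1.37  1.36]
```

View pics/w10.png

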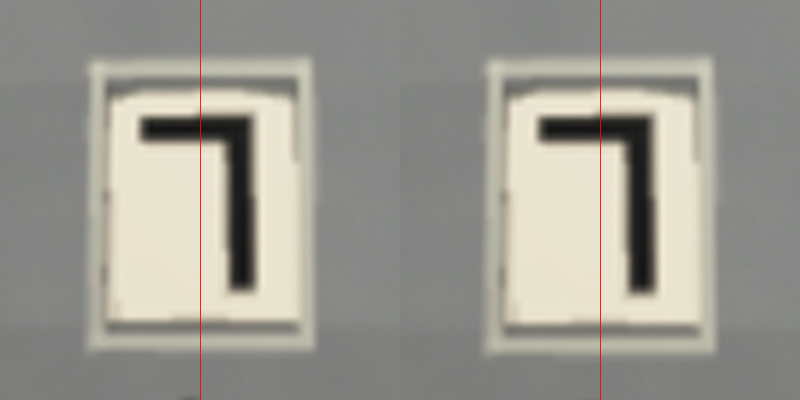

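View pics/j1.png

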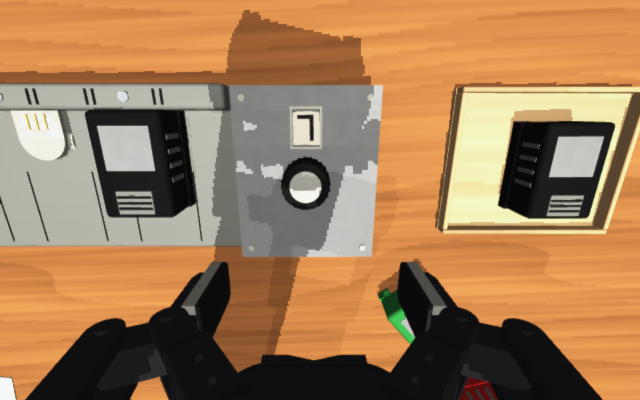

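Call:
send_rows([
  {"tx":-1,"ty":0,"tz":-4,"wx":0,"wy":0,"wz":0,"jaw":0},
  {"tx":-3,"ty":2,"tz":-4,"wx":0,"wy":0,"wz":0,"jaw":0},
  {"tx":-3,"ty":4,"tz":-2,"wx":0,"wy":0,"wz":0,"jaw":0},
  {"tx":-2,"ty":5,"tz":0,"wx":0,"wy":0,"wz":0,"jaw":0},
  {"tx":-1,"ty":5,"tz":0,"wx":0,"wy":0,"wz":0,"jaw":0},
])

```text
t: 39.52
tool_pos: [0.4535, -0.2261, 0.2874]
tool_rot: [3.137, -0.06, 0.011]
contact_force: [0.5, -0.2, -0.2]
opening: 0.0855
```

Call:
send_rows([
  {"tx":-1,"ty":5,"tz":0,"wx":0,"wy":0,"wz":0,"jaw":0},
  {"tx":-1,"ty":5,"tz":0,"wx":0,"wy":0,"wz":0,"jaw":0},
  {"tx":0,"ty":5,"tz":0,"wx":0,"wy":0,"wz":0,"jaw":0},
  {"tx":0,"ty":5,"tz":0,"wx":0,"wy":0,"wz":0,"jaw":0},
  {"tx":0,"ty":0,"tz":0,"wx":0,"wy":0,"wz":0,"jaw":0},
])

```text
t: 40.15
tool_pos: [0.4239, -0.435, 0.2889]
tool_rot: [3.136, -0.074, 0.014]
contact_force: [0.3, 0.2, -0.9]
opening: 0.0852
```

```bash
python3 - <<'E'
from h import *
st(); im,c=pic("top","k1.png",(200,110,500,310),2.6); pic("scene","k2.png",(200,100,460,350),2.4)
cv2.imwrite("pics/k3.png",cv2.resize(im[130:260,200:400],None,fx=4,fy=4,interpolation=cv2.INTER_CUBIC))
E
```

```text
t 40.15 pos [ 0.4239 -0.435   0.2889] X [ 0.999 -0.047  0.009] Z [ 0.009 -0.005 -1.   ] F [ 0.3  0.2 -0.9] T [ 0.05 -0.04 -0.02] op 0.0852 q [-0.92 -0.02  1.61  0.    1.54  0.7 ]
```

View pics/k1.png

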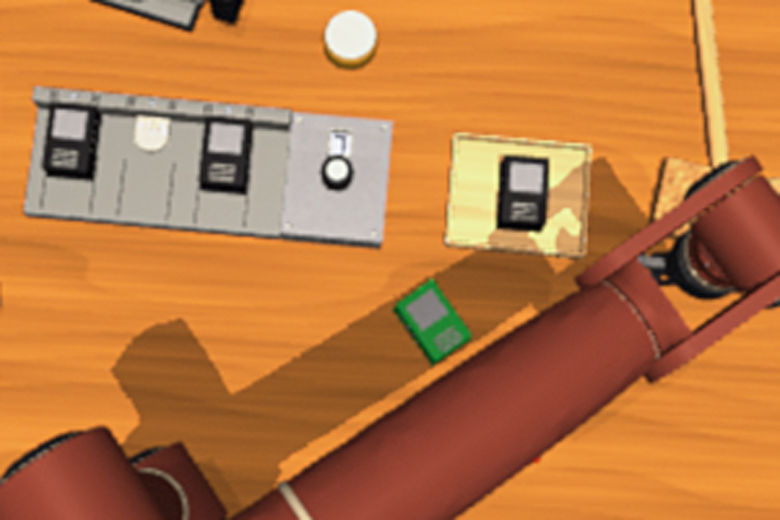

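View pics/k2.png

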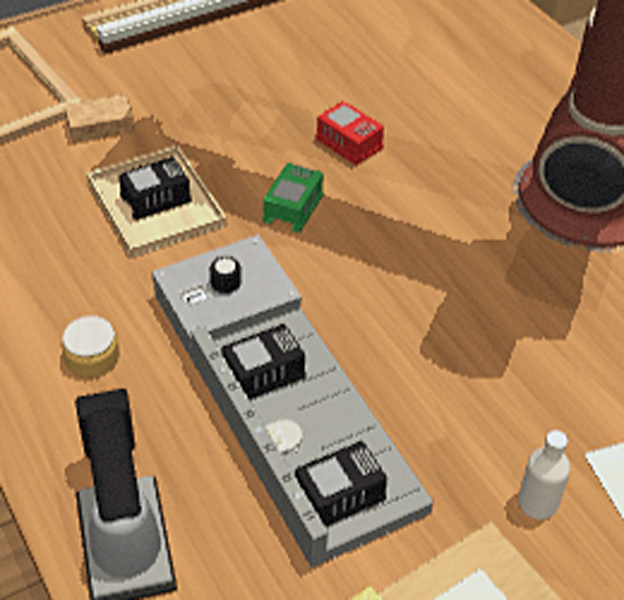

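View pics/k3.png

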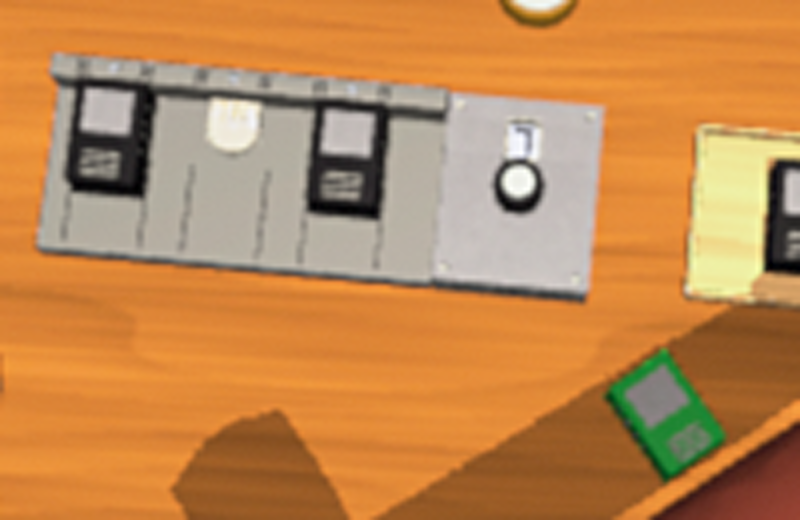

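```bash
python3 -c "
from station import ctrl
print(ctrl.finish_job())"
```

```text
the job is handed in; nothing more can be done
None
```

The changeover is done and handed in, after about 40 s of the 210 s allowed.

- **Charged pack:** I slid it straight off bay 2 and laid it flat in the plywood tray. The last top and scene pictures show it lying inside the walls.
- **Spent packs:** Only two were there. I slid one onto bay 1 and the other onto bay 3. Each was pushed hard against the ridge with 19 to 25 N, and the stops agreed with the 200 mm bay spacing to within about 0.2 mm. In the last pictures both stand against the ridge. I had no direct reading of the detent, so that it holds is inferred from the push and the position.
- **Timer:** After I let go, the 7 stands upright in the window, about 0.6 mm (roughly 0.01 rad) left of the middle. Summing the tool's turning gave 4.345 rad, against 4.398 for the 7. That is because the starting angle was slightly above zero and was not known exactly. I went by the picture.
- **Bystanders:** The green pack is where it was, and the robot never came near the rest. In the last pictures the bottle, tin and red pack look unmoved. The sanding block is partly hidden by the arm in the top view but shows in its place in the scene view.

I noticed no pack being knocked aside and no slackening of the grip.

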